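# Open the bottle carrier's gate and hold it wide

## Task

Open the reagent bottle carrier so that a colleague can load it: lift the orange shield plate out of the slot in front of the gate and lean it on the metal rest (standing on its lower edge, foot out by the black rubber lip, leaning back at a clear slant against the upright), and let go of it. Then squeeze the yellow catch at the hinge end fully in, after it the blue catch at the free end, and by its red grip post swing the gate past its detent until it stands wide, about square to the carrier's front. Finish while still holding the gate wide by the post, for it is sprung shut; leave the bottles, the tape and the lighter where they are.

Things in the scene. Friction and masses are not known exactly. Their poses are not given: they have to be found in the camera images.
- carrier: fixed bottle carrier: grey base 215 x 250 x 6 mm, low aluminium walls, bottles inside, gate on its front. Origin on the table under the middle of the shut gate; +x points into the carrier (away from the robot), y along the shut gate to the free end, z up. The shield's slot (10 mm wide, rails 24 mm high over the table, floor at z 6 mm) runs along y at x = -80 mm, middle at y = 0.
- catch_a_grip (a point): point to squeeze the YELLOW catch (hinge end; y -103, z 140 mm in the carrier). Pinch along the carrier's y the yellow tab (inner face 25 mm from here, towards the gate's middle) and the dark fixed plate (outer face 13 mm outward): 38 mm over both, 26 when in; both 24 mm wide, tops at z 160. Evenly closing fingers must centre here or 1-3 mm outward. Keep fingertips above z 112 mm (pegs).
- catch_b_grip (a point): the same for the BLUE catch (free end; y +103, z 140 mm in the carrier): blue tab on the inner side, dark fixed plate on the outer side
- catch_a (a joint): yellow catch, m: 0 = locked, 0.012 = squeezed fully in; rubs with about 3 N and stays where it is put
- catch_b (a joint): blue catch, m: same as the yellow one
- hinge (a point): on the gate's upright hinge axis (90 mm to -y of the carrier's middle), 135 mm above the table
- gate_grip (a point): on the axis of the gate's red round grip post (16 mm diameter, red from 106 to 156 mm above the table), 135 mm above the table and 110 mm from the hinge axis; moves with the gate. Gate leaf 174 mm long, 30 to 85 mm above the table, with two keeper pegs up to 108 mm.
- gate (a joint): gate angle, rad: 0 = shut, grows as the free end swings out towards the robot (counter-clockwise from above), stop at 1.75. Locked till both catches are in. A spring pulls it shut (0.4 N at the post when shut, 1.5 N wide open); the detent hump lies from about 0.35 to 1.04 and takes about 2.5 N at the post to pass. Let go beyond it, the gate falls back and rests at about 1.04.
- shield_mid (a point): centre of the orange shield plate, 8 mm thick (its x), 100 mm wide (its y), 140 mm high (its z, upward), 0.12 kg, loose; stands upright in the slot at the start, its top 146 mm above the table
- shield: the same plate; origin at the centre of its lower edge
- rest: fixed metal rest, base plate 85 x 100 mm, 5 mm thick. Origin on the table; +x points away from the robot, z up. An upright 90 mm wide reaches z = 90 mm, its face towards +x lies at x = -28 mm; a black rubber lip (17 mm high) stands at x = +22 to +30 mm. The plate's foot goes on the base between them and its top leans over the upright's upper edge, toward -x.
- rest_edge (a point): middle of the upright's upper edge on the side where the plate leans (x = -28, z = 90 mm in the rest)
- brown_bottle: brown dropper bottle with black teat, 39 mm diameter, 108 mm high, stands in the carrier, origin at the centre of its underside; leave alone
- small_bottle: small dropper bottle with red teat, 29 mm diameter, 77 mm high, in the carrier, origin under it; leave alone
- tape: roll of tape lying flat, 104 mm across, 25 mm high, origin under its centre; leave alone
- lighter: green lighter lying down, 25 x 83 x 13 mm, origin under its centre; leave alone
There are look-alikes about, which are no part of the job. There is more than one size of the shield; the job needs the larger.

How it is judged:
By the outcome, as a careful person would: the job done as asked, in the order asked, and still so for the second after the job is handed in, while the arm keeps its last pose, push and grip.
It also fails if it takes over 72 s, if anything falls off the work surface, if the arm or the gripper's body presses on something with over 40 N, if the wrist force passes 120 N, or if a joint passes its speed limit or range.

## Robot

A 6-joint arm with a two-finger parallel gripper is mounted at the origin on a cart in front of the work surface, level with it; the furniture and walls round the work are solid. World frame = base frame: x ahead of the robot, y to its left, z up, the work surface at z = 0. Lengths are in mm, angles in rad, forces in N, time in s.
With the tool pointing down it reaches from about 400 to 925 mm from the base axis. Payload 12.5 kg.
Tool frame: the origin (TCP) lies on the mounting face of the last link; the fingertips stand 190 mm ahead of it and the grasp point (between the pads) lies 171 mm ahead of it; z points along the fingers, y is the direction in which the jaws open and shut (so a half turn about z gives the same grasp; the last joint's range is limited). The gripper opens to 95 mm and grips with 3 to 60 N. Pads are 20 mm wide; open, the fingers measure 119 mm over their backs; the gripper's body (75 mm by 180 mm) begins 59 mm behind the grasp point.
Start: joints at [-1.39, 0.491, 1.559, -0, 1.092, -0.106], TCP at [176.822, -599.465, 404.761] pointing down, gripper open.
Joint ranges: [-3.1, 3.1], [-0.84, 2.19], [0.05, 2.79], [-1.13, 4.28], [0.06, 2.93], [-2.69, 2.69]. Speed limits (rad/s): [2.22, 2.22, 2.79, 3.14, 3.14, 3.14].

## Interface

Orientations are given as a unit quaternion [w, x, y, z].
In Python, from bench import bot gives the robot as it stands.
- The arm moves only by the tool drive_tool, never from a script. Its argument "deltas" is a list of rows, each an object of numbers: "x", "y", "z": the shift along the tool's x, y, z in mm; "wx", "wy", "wz": the turn, a rotation vector about the tool's x, y, z in degrees. In form: [{"x": .., "y": .., "z": .., "wx": .., "wy": .., "wz": ..}, ...]. A call has 1 to 10 rows; each row shifts and turns the pose as measured when the row begins, along the tool's axes as they then stand; what a row does not reach is not made up. A row lasts 1/8 s, in which the tool goes at most 62.5 mm and 10.7 degrees, less where a joint would pass 70% of its speed; a pose out of reach is approached as far as the arm can. A call is refused whole if a number of a shift passes 62.5 or a number of a turn 10.7, either way. A call with a gripper value outside its range is refused whole. "hand" is the finger opening in mm, from 0 to 95.1, set as the call begins (left out, the last holds). The fingers move at their own pace and stop on an object; the grip force is fixed at half the most. Time passes only in rows, so rows that do not move let the fingers close. It gives the time, the measured TCP pose, the force and the opening at its end, in the units of the state.
- bot.state(): the state, without advancing time (a new reading comes with each control period).
- bot.grab_frame(name): name is "scene" or "top" or "wrist"; returns (picture, depth): 480x640x3 uint8, blue, green, red; 480x640 float32, mm along the optical axis (not along the pixel's ray), 0 where there is no reading.
- bot.camera_params(name): a dict with "K" (3x3 intrinsics, pixels), "k1" (the pictures are not rectified: a ray, as slopes to the right and down, at radius r is drawn at 1 + k1 r^2 times it, then the intrinsics apply), "rvec" (rotation vector, rad) and "tvec" (3), from world to camera coordinates, as OpenCV has them; the wrist camera has in their place "T_tool_cam" (4x4, takes a point from camera to tool coordinates, whose origin is the TCP and whose axes are the flange's). Camera axes: x right, y down, z forward; pixel columns grow to the right and rows downward; lengths in mm; the calibration is good to about 2 mm. A picture is of the moment at which its call begins: read the wrist's pose just before it. camera_params takes no time and is no camera call.
- bot.hand_in(): hands the job in, once; it reports no verdict.
The state is a dict: "time_s": time; "joint_pos": joint angles; "joint_vel": joint speeds; "joint_torque": joint torques, N m; "tool_pos": TCP position; "tool_rot": TCP orientation; "contact_force": force on the tool from outside, world axes, zero at the start; "ft_torque": the same for the moment, N m; "opening": opening from 0.0 (shut) to 1.0 (fully open).
Only numpy, scipy, OpenCV 4.12 (cv2) and the standard library are available. Lean on these libraries where they do the work, as an engineer would, in place of code of your own. Each camera call takes 0.05 s, during which the arm holds its last target.

## Working session

There is one attempt and no reset: what is moved stays moved. The work goes in short steps, Python scripts to look and compute and a tool call to move; the robot and the scene stay as the last step left them, time stands still between calls to the robot, and variables do not carry over. Pictures are saved under pics/ and viewed, and the job is handed in when it is done.

Besides the shell and the picture viewer there is one more tool, called as name(argument=value, ...) on one line, values as JSON. drive_tool: Moves the arm, as the interface text tells. Its arguments: {"type":"object","properties":{"deltas":{"type":"array","items":{"type":"object","properties":{"x":{"type":"number"},"y":{"type":"number"},"z":{"type":"number"},"wx":{"type":"number"},"wy":{"type":"number"},"wz":{"type":"number"}}}},"hand":{"type":"number"}},"required":["deltas"]}

```bash
ls; mkdir -p pics
python3 - <<'E'
from bench import bot
import cv2,json
s=bot.state();print({k:(v if not hasattr(v,'tolist') else v.tolist()) for k,v in s.items()})
for n in ["scene","top"]:
    p,d=bot.grab_frame(n);cv2.imwrite(f"pics/{n}0.png",p)
    import numpy as np;np.save(f"pics/{n}0.npy",d)
for n in ["scene","top","wrist"]:print(n,bot.camera_params(n))
E
```

```text
pics
{'time_s': 0.0, 'joint_pos': [-1.3895748291120917, 0.4915104083299816, 1.5594425163361632, -1.8925420931003994e-05, 1.0917189605669742, -0.10561479009120472], 'joint_vel': [-0.0007945221731228151, -0.0005953553674132661, -0.0019284293867424835, 0.0009217829814107688, 0.0009399014773638496, 0.0007960196336616371], 'joint_torque': [-0.0012266602061572485, -61.26408576965332, -25.817336440086365, 0.06922428030520678, 0.048321011709049344, -0.00012006126780761406], 'tool_pos': [176.82835980310995, -599.4191848132118, 404.1945680031184], 'tool_rot': [-0.0005389129752087989, 0.9897324657774572, 0.14293129444033945, -2.8783479676729603e-05], 'contact_force': [0.10159485686740748, -0.19180582353320394, -0.7603278261882012], 'ft_torque': [0.006594055656560037, -0.022472061982244888, -0.004650727949413871], 'opening': 0.99471684480517}
scene {'K': array([[467.45143493,   0.        , 315.13986497],
       [  0.        , 467.45143493, 239.16957164],
       [  0.        ,   0.        ,   1.        ]]), 'k1': 0.023147442040927172, 'rvec': array([ 0.71593788, -2.59225613,  1.16966272]), 'tvec'
[... 213 characters left out ...]
]]), 'k1': -0.06845396117422725, 'rvec': array([ 2.18371149, -2.14605378,  0.13060257]), 'tvec': array([-299.14603945,  504.44256465, 1275.13789521])}
wrist {'K': array([[344.94860802,   0.        , 320.04115664],
       [  0.        , 344.94860802, 231.98449462],
       [  0.        ,   0.        ,   1.        ]]), 'k1': 0.01728886591741198, 'T_tool_cam': array([[-4.87903486e-05, -9.72004223e-01, -2.34963374e-01,
         6.50138301e+01],
       [ 9.99999950e-01,  2.56647710e-05, -3.13821727e-04,
         6.52407300e-01],
       [ 3.11066326e-04, -2.34963378e-01,  9.72004174e-01,
         1.95594956e+01],
       [ 0.00000000e+00,  0.00000000e+00,  0.00000000e+00,
         1.00000000e+00]])}
```

View pics/scene0.png

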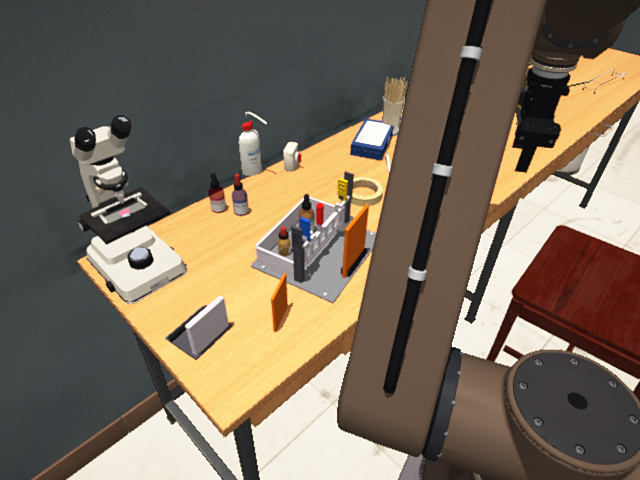

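View pics/top0.png

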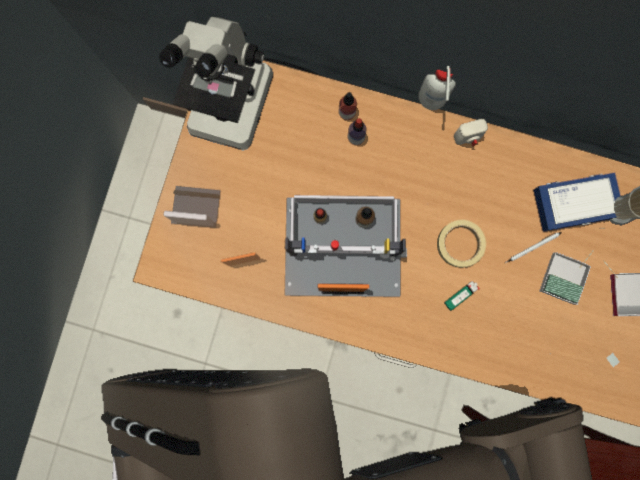

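The top view shows the carrier at about (343,245), with the orange shield in its slot at (343,287). The rest is at (195,207), and the small decoy plate at (242,258). Next I'll zoom in and measure.

```bash
cat > h.py <<'E'
import numpy as np,cv2
from scipy.spatial.transform import Rotation as R
from bench import bot
def Tq(s):
    q=np.array(s["tool_rot"]);T=np.eye(4);T[:3,:3]=R.from_quat(q[[1,2,3,0]]).as_matrix();T[:3,3]=s["tool_pos"];return T
def cam(n,s=None):
    c=bot.camera_params(n);
    if n=="wrist": Twc=Tq(s)@c["T_tool_cam"]
    else:
        M=np.eye(4);M[:3,:3]=cv2.Rodrigues(c["rvec"])[0];M[:3,3]=c["tvec"];Twc=np.linalg.inv(M)
    return c["K"],c["k1"],Twc
def rays(C,uv):
    K,k1,T=C
    p=cv2.undistortPoints(np.array(uv,float).reshape(-1,1,2),K,np.array([k1,0,0,0]))[:,0]
    return np.c_[p,np.ones(len(p))]
def plane(C,uv,z):
    d=rays(C,uv)@C[2][:3,:3].T;o=C[2][:3,3]
    return o+d*((z-o[2])/d[:,2])[:,None]
def depthpts(C,uv,depth):
    uv=np.array(uv).reshape(-1,2);d=rays(C,uv);z=depth[uv[:,1].astype(int),uv[:,0].astype(int)]
    return (d*z[:,None])@C[2][:3,:3].T+C[2][:3,3]
def proj(C,P):
    K,k1,T=C;M=np.linalg.inv(T)
    return cv2.projectPoints(np.array(P,float).reshape(-1,3),cv2.Rodrigues(M[:3,:3])[0],M[:3,3],K,np.array([k1,0,0,0,0]))[0][:,0]
E
python3 - <<'E'
from h import *
p=cv2.imread("pics/top0.png")
cv2.imwrite("pics/topz.png",cv2.resize(p[170:310,130:430],None,fx=2.6,fy=2.6,interpolation=cv2.INTER_CUBIC))
C=cam("top");d=np.load("pics/top0.npy")
hsv=cv2.cvtColor(p,cv2.COLOR_BGR2HSV)
for nm,lo,hi in [("orange",(3,180,120),(14,255,255)),("yellow",(23,180,120),(33,255,255)),("blue",(105,150,80),(125,255,255)),("red",(174,150,80),(180,255,255)),("red0",(0,180,80),(3,255,255))]:
    m=cv2.inRange(hsv,lo,hi)
    n,l,st,ce=cv2.connectedComponentsWithStats(m)
    for i in range(1,n):
        if st[i,4]>8 and 130<ce[i][0]<430 and 170<ce[i][1]<310:
            uv=np.argwhere(l==i)[:,::-1];P=depthpts(C,uv,d)
            print(nm,st[i],ce[i].round(1),np.median(P,0).round(1),P.min(0).round(),P.max(0).round())
E
```

```text
orange [319 285  49   4 161] [345.3 286.3] [ 418.6 -326.3  145.3] [ 416. -365.  111.] [ 422. -272.  152.]
blue [302 238   3  12  32] [303.  243.8] [ 497.7 -240.2  159.1] [ 360. -284.  140.] [ 509. -238. 1326.]
red0 [332 241   6   8  41] [334.7 244.6] [ 497.2 -301.7  155.3] [ 493. -306.  135.] [ 505. -296.  161.]
```

View pics/topz.png

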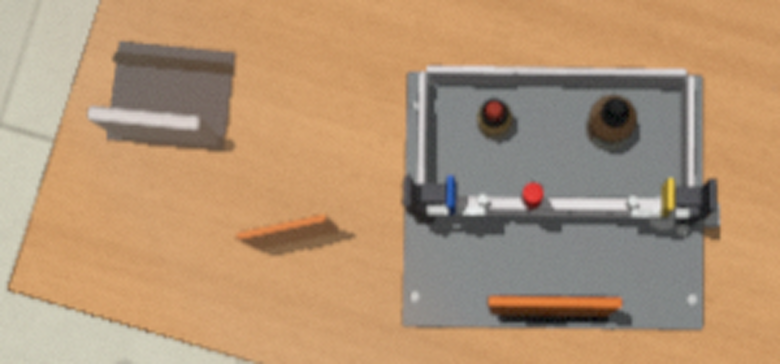

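```bash
cat >> h.py <<'E'
def down(x,y,z,yaw,tilt=0):
    # tool x along yaw (deg); tool z down; tilt deg about tool x
    a=np.deg2rad(yaw);X=np.array([np.cos(a),np.sin(a),0]);Z=np.array([0,0,-1.]);Y=np.cross(Z,X)
    T=np.eye(4);T[:3,:3]=np.c_[X,Y,Z]@R.from_rotvec([np.deg2rad(tilt),0,0]).as_matrix();T[:3,3]=[x,y,z];return T
def plan(Tt,n,T0=None):
    T=Tq(bot.state()) if T0 is None else T0.copy()
    rv=R.from_matrix(T[:3,:3].T@Tt[:3,:3]).as_rotvec()/n
    dp=(Tt[:3,3]-T[:3,3])/n
    for i in range(n):
        s=T[:3,:3].T@dp
        print('{"x":%.1f,"y":%.1f,"z":%.1f,"wx":%.1f,"wy":%.1f,"wz":%.1f},'%(*s,*np.rad2deg(rv)))
        T[:3,3]+=dp;T[:3,:3]=T[:3,:3]@R.from_rotvec(rv).as_matrix()
E
python3 - <<'E'
from h import *
plan(down(440,-260,450,90),10)
E
```

```text
{"x":34.8,"y":-25.1,"z":-4.5,"wx":-0.0,"wy":-0.0,"wz":-7.4},
{"x":37.8,"y":-20.4,"z":-4.6,"wx":-0.0,"wy":-0.0,"wz":-7.4},
{"x":40.1,"y":-15.4,"z":-4.6,"wx":-0.0,"wy":-0.0,"wz":-7.4},
{"x":41.7,"y":-10.2,"z":-4.6,"wx":-0.0,"wy":-0.0,"wz":-7.4},
{"x":42.7,"y":-4.8,"z":-4.6,"wx":-0.0,"wy":-0.0,"wz":-7.4},
{"x":42.9,"y":0.8,"z":-4.6,"wx":-0.0,"wy":-0.0,"wz":-7.4},
{"x":42.5,"y":6.2,"z":-4.6,"wx":-0.0,"wy":-0.0,"wz":-7.4},
{"x":41.3,"y":11.6,"z":-4.6,"wx":-0.0,"wy":-0.0,"wz":-7.4},
{"x":39.5,"y":16.8,"z":-4.6,"wx":-0.0,"wy":-0.0,"wz":-7.4},
{"x":37.0,"y":21.8,"z":-4.6,"wx":-0.0,"wy":-0.0,"wz":-7.4},
```

drive_tool(deltas=[{"x": 35, "y": -25, "z": -4.5, "wz": -7.4}, {"x": 38, "y": -20, "z": -4.5, "wz": -7.4}, {"x": 40, "y": -15, "z": -4.5, "wz": -7.4}, {"x": 42, "y": -10, "z": -4.5, "wz": -7.4}, {"x": 43, "y": -5, "z": -4.5, "wz": -7.4}, {"x": 43, "y": 1, "z": -4.5, "wz": -7.4}, {"x": 42, "y": 6, "z": -4.5, "wz": -7.4}, {"x": 41, "y": 12, "z": -4.5, "wz": -7.4}, {"x": 39, "y": 17, "z": -4.5, "wz": -7.4}, {"x": 37, "y": 22, "z": -4.5, "wz": -7.4}])

```text
invalid input at $.deltas[0]: expected keys x, y, z, wx, wy, wz
```

drive_tool(deltas=[{"x": 35, "y": -25, "z": -4.5, "wx": 0, "wy": 0, "wz": -7.4}, {"x": 38, "y": -20, "z": -4.5, "wx": 0, "wy": 0, "wz": -7.4}, {"x": 40, "y": -15, "z": -4.5, "wx": 0, "wy": 0, "wz": -7.4}, {"x": 42, "y": -10, "z": -4.5, "wx": 0, "wy": 0, "wz": -7.4}, {"x": 43, "y": -5, "z": -4.5, "wx": 0, "wy": 0, "wz": -7.4}, {"x": 43, "y": 1, "z": -4.5, "wx": 0, "wy": 0, "wz": -7.4}, {"x": 42, "y": 6, "z": -4.5, "wx": 0, "wy": 0, "wz": -7.4}, {"x": 41, "y": 12, "z": -4.5, "wx": 0, "wy": 0, "wz": -7.4}, {"x": 39, "y": 17, "z": -4.5, "wx": 0, "wy": 0, "wz": -7.4}, {"x": 37, "y": 22, "z": -4.5, "wx": 0, "wy": 0, "wz": -7.4}])

```text
time_s: 1.35
tool_pos: [440.2, -247.9, 448.2]
tool_rot: [-0.003, 0.691, 0.723, 0.001]
contact_force: [0.1, -1.1, 0.8]
opening: 1.001
```

drive_tool(deltas=[{"x": 0, "y": 0, "z": 0, "wx": 0, "wy": 0, "wz": 0}, {"x": 0, "y": 0, "z": 0, "wx": 0, "wy": 0, "wz": 0}])

```text
time_s: 1.6
tool_pos: [441.1, -246.1, 448.1]
tool_rot: [-0.003, 0.69, 0.724, 0.001]
contact_force: [-0.3, -0.8, -0.7]
opening: 0.999
```

Run:
```python
from h import *
s=bot.state();np.save("pics/T1.npy",Tq(s));print(Tq(s).round(3))
p,d=bot.grab_frame("wrist");cv2.imwrite("pics/w1.png",p);np.save("pics/w1.npy",d)
print(s["joint_vel"],s["time_s"])
```

```text
[[-4.80000e-02  9.99000e-01 -3.00000e-03  4.41068e+02]
 [ 9.99000e-01  4.80000e-02  6.00000e-03 -2.46134e+02]
 [ 6.00000e-03 -3.00000e-03 -1.00000e+00  4.48108e+02]
 [ 0.00000e+00  0.00000e+00  0.00000e+00  1.00000e+00]]
[ 0.01348124 -0.00253472  0.00071246  0.00164603  0.0012964  -0.00299476] 1.6
```

View pics/w1.png

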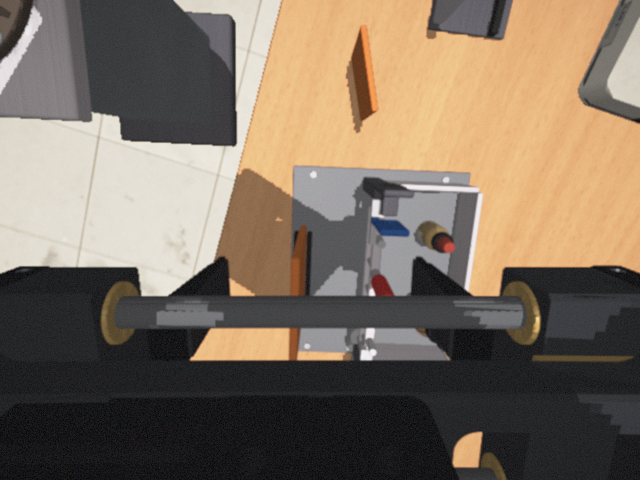

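Run:
```python
from h import *
p=cv2.imread("pics/top0.png");C=cam("top")
def edge(pts,z):
    P=plane(C,pts,z);return P.round(1)
# edge location subpixel on grey base left/right/bottom edges via saturation
hsv=cv2.cvtColor(p,cv2.COLOR_BGR2HSV);S=hsv[:,:,1].astype(float)
def sub(prof):  # crossing at mid
    m=(prof.min()+prof.max())/2; s=prof>m
    i=np.argmax(s!=s[0])-1; i=max(i,0)
    return i+(m-prof[i])/(prof[i+1]-prof[i])
L=[];Rr=[];B=[]
for v in range(262,292,3):
    L.append((277+sub(S[v,277:293]),v)); Rr.append((394+sub(S[v,394:409]),v))
for u in range(292,396,6): B.append((u,288+sub(S[288:304,u])))
for n,e in (("L",L),("R",Rr),("B",B)):
    P=plane(C,e,6);c=P[:,:2].mean(0);vx,vy,x,y=cv2.fitLine(P[:,:2].astype(np.float32),cv2.DIST_HUBER,0,.01,.01)[:,0]
    print(n,c.round(1),(x,y),"ang",np.degrees(np.arctan2(vy,vx)).round(2),P[[0,-1]].round(1).tolist())
print("post",plane(C,[(334.7,244.6)],156))
# screws
W=cam("wrist",bot.state());
print("wrist base corners",plane(W,[(293.5,166),(470.5,173)],6).round(1), "screws",plane(W,[(313,175),(446,180),(307.5,347)],6).round(1))
print("top screws",plane(C,[(130+415/2.6,170+296/2.6),(130+692/2.6,170+299/2.6)],6).round(1))
cv2.imwrite("pics/z2.png",cv2.resize(p[180:240,155:235],None,fx=9,fy=9,interpolation=cv2.INTER_CUBIC))
```

```text
L [ 446.5 -196.8] (np.float32(446.5279), np.float32(-196.81462)) ang 0.39 [[475.8, -196.7, 6.0], [417.4, -196.8, 6.0]]
R [ 450.8 -445.4] (np.float32(450.83054), np.float32(-445.37)) ang 0.29 [[480.1, -445.3, 6.0], [421.6, -445.5, 6.0]]
B [ 409.4 -322.9] (np.float32(406.3671), np.float32(-323.10605)) ang -89.61 [[404.4, -213.2, 6.0], [405.8, -432.9, 6.0]]
post [[ 497.91964936 -301.14685174  156.        ]]
wrist base corners [[ 405.1 -200.6    6. ]
 [ 618.6 -198.9    6. ]] screws [[ 429.1 -210.2    6. ]
 [ 590.4 -208.6    6. ]
 [ 431.6 -442.3    6. ]]
top screws [[ 428.7 -207.5    6. ]
 [ 430.1 -437.4    6. ]]
```

View pics/z2.png

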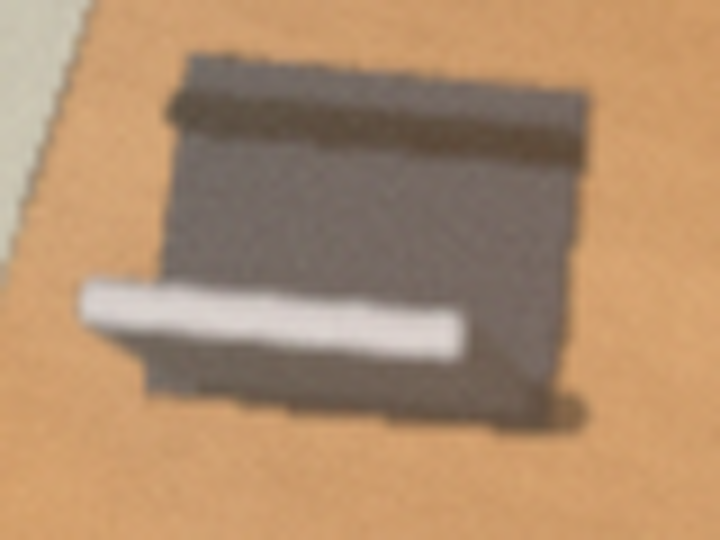

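Run:
```python
from h import *
C=cam("top")
z=lambda l:[(155+(a+.5)/9-.5,180+(b+.5)/9-.5) for a,b in l]
U=plane(C,z([(84,281),(466,311),(462,360),(80,325)]),90);print("upright top",U.round(1).tolist())
B=plane(C,z([(190,52),(588,90),(548,430),(147,393)]),5);print("base",B.round(1).tolist(),B.mean(0))
for a,b in ((U[0],U[1]),(U[3],U[2]),(B[0],B[1]),(B[3],B[2]),(B[0],B[3]),(B[1],B[2])):
    d=b-a;print(np.linalg.norm(d).round(1),np.degrees(np.arctan2(d[1],d[0])).round(2))
W=cam("wrist",{"tool_pos":np.load("pics/T1.npy")[:3,3],"tool_rot":bot.state()["tool_rot"]})
print(plane(W,[(502,38),(430,25)],5))
print("shield top ends",plane(C,[(319,286.5),(367.5,287)],146))
plan(down(620,-160,420,90),7)
```

```text
upright top [[569.4, 49.7, 90.0], [563.9, -38.2, 90.0], [552.6, -37.7, 90.0], [559.2, 50.2, 90.0]]
base [[641.1, 49.4, 5.0], [633.1, -48.9, 5.0], [549.0, -42.4, 5.0], [556.4, 55.9, 5.0]] [594.92081058   3.49103336   5.        ]
88.1 -93.58
88.1 -94.3
98.6 -94.62
98.6 -94.31
84.9 175.63
84.3 175.6
[[631.21320537 -51.22074462   5.        ]
 [550.55523103 -41.58827311   5.        ]]
shield top ends [[ 417.28011782 -272.33825088  146.        ]
 [ 417.91734293 -365.84731246  146.        ]]
{"x":11.1,"y":26.1,"z":4.0,"wx":-0.0,"wy":-0.1,"wz":0.4},
{"x":11.3,"y":26.1,"z":4.0,"wx":-0.0,"wy":-0.1,"wz":0.4},
{"x":11.4,"y":26.0,"z":4.0,"wx":-0.0,"wy":-0.1,"wz":0.4},
{"x":11.6,"y":25.9,"z":4.0,"wx":-0.0,"wy":-0.1,"wz":0.4},
{"x":11.8,"y":25.8,"z":4.0,"wx":-0.0,"wy":-0.1,"wz":0.4},
{"x":12.0,"y":25.7,"z":4.0,"wx":-0.0,"wy":-0.1,"wz":0.4},
{"x":12.2,"y":25.7,"z":4.0,"wx":-0.0,"wy":-0.1,"wz":0.4},
```

Run:
```python
from h import *
plan(down(418,-321,370,90.4),4)
```

```text
{"x":-18.5,"y":-6.6,"z":19.4,"wx":-0.0,"wy":-0.1,"wz":0.6},
{"x":-18.5,"y":-6.4,"z":19.5,"wx":-0.0,"wy":-0.1,"wz":0.6},
{"x":-18.6,"y":-6.2,"z":19.5,"wx":-0.0,"wy":-0.1,"wz":0.6},
{"x":-18.6,"y":-6.0,"z":19.5,"wx":-0.0,"wy":-0.1,"wz":0.6},
```

drive_tool(deltas=[{"x": -18.5, "y": -6.5, "z": 19.5, "wx": 0, "wy": -0.1, "wz": 0.6}, {"x": -18.5, "y": -6.5, "z": 19.5, "wx": 0, "wy": -0.1, "wz": 0.6}, {"x": -18.5, "y": -6, "z": 19.5, "wx": 0, "wy": -0.1, "wz": 0.6}, {"x": -18.5, "y": -6, "z": 19.5, "wx": 0, "wy": -0.1, "wz": 0.6}, {"x": 0, "y": 0, "z": 0, "wx": 0, "wy": 0, "wz": 0}], hand=60)

```text
time_s: 2.28
tool_pos: [414.0, -327.2, 367.2]
tool_rot: [-0.001, 0.709, 0.705, -0.001]
contact_force: [0.9, 0.6, -0.7]
opening: 0.634
```

Run:
```python
from h import *
s=bot.state();p,d=bot.grab_frame("wrist");cv2.imwrite("pics/w2.png",p);np.save("pics/w2.npy",d);np.save("pics/T2.npy",Tq(s))
W=cam("wrist",s);print(Tq(s).round(3),s["opening"])
print(proj(W,[[418,-271,146],[418,-371,146],[418,-321,6],[498,-301,156],[498,-218,160]]))
plan(down(418,-321,370,90.4),1)
```

```text
[[ 7.00000e-03  1.00000e+00 -3.00000e-03  4.13960e+02]
 [ 1.00000e+00 -7.00000e-03 -1.00000e-03 -3.27168e+02]
 [-1.00000e-03 -3.00000e-03 -1.00000e+00  3.67238e+02]
 [ 0.00000e+00  0.00000e+00  0.00000e+00  1.00000e+00]] 0.6337201657294411
[[328.14254221 163.72043626]
 [328.34470816 322.5209603 ]
 [325.53813414 208.60647148]
 [470.66548457 217.60478489]
 [490.95166865  53.76591387]]
{"x":5.6,"y":3.7,"z":-1.9,"wx":-0.1,"wy":0.1,"wz":-0.7},
```

View pics/w2.png

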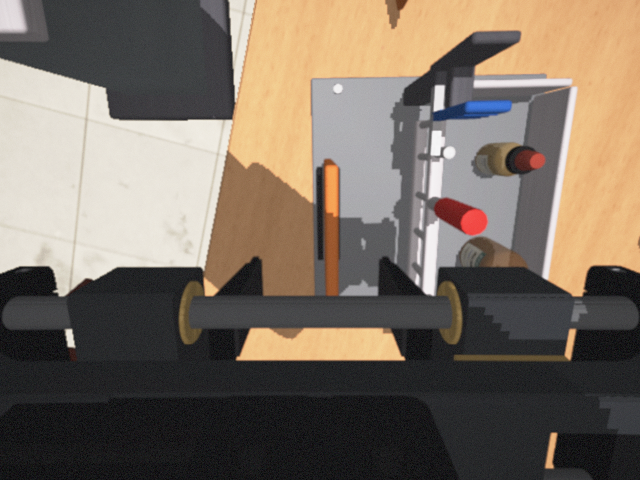

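Run:
```python
from h import *
p=cv2.imread("pics/w2.png")
cv2.imwrite("pics/w2z.png",cv2.resize(p[140:300,300:520],None,fx=3.6,fy=3.6,interpolation=cv2.INTER_CUBIC))
hsv=cv2.cvtColor(p,cv2.COLOR_BGR2HSV);
for v in (165,180,200,220,240):print(v,[tuple(int(q) for q in hsv[v,u]) for u in range(318,344,2)])
```

```text
165 [(110, 9, 174), (113, 6, 166), (135, 5, 107), (10, 141, 112), (11, 182, 164), (11, 184, 205), (11, 183, 213), (11, 183, 213), (11, 185, 212), (9, 128, 196), (168, 7, 172), (115, 9, 180), (120, 7, 177)]
180 [(120, 18, 43), (60, 7, 35), (18, 20, 64), (10, 156, 124), (12, 178, 230), (14, 168, 244), (15, 165, 245), (15, 160, 245), (15, 164, 246), (13, 179, 240), (9, 154, 162), (108, 9, 149), (128, 6, 176)]
200 [(150, 33, 39), (60, 7, 35), (174, 22, 59), (10, 142, 117), (12, 183, 226), (14, 172, 243), (15, 164, 245), (15, 163, 245), (15, 167, 245), (13, 172, 241), (9, 156, 168), (128, 7, 146), (126, 7, 178)]
220 [(128, 26, 40), (168, 36, 35), (21, 36, 50), (8, 106, 106), (12, 185, 135), (12, 177, 150), (12, 173, 158), (12, 179, 154), (12, 177, 156), (12, 179, 148), (11, 150, 107), (120, 6, 82), (135, 6, 92)]
240 [(162, 30, 42), (60, 8, 32), (41, 43, 47), (8, 89, 100), (12, 192, 130), (11, 178, 150), (11, 175, 157), (11, 181, 155), (12, 179, 157), (11, 176, 149), (11, 154, 103), (98, 13, 81), (105, 5, 94)]
```

View pics/w2z.png

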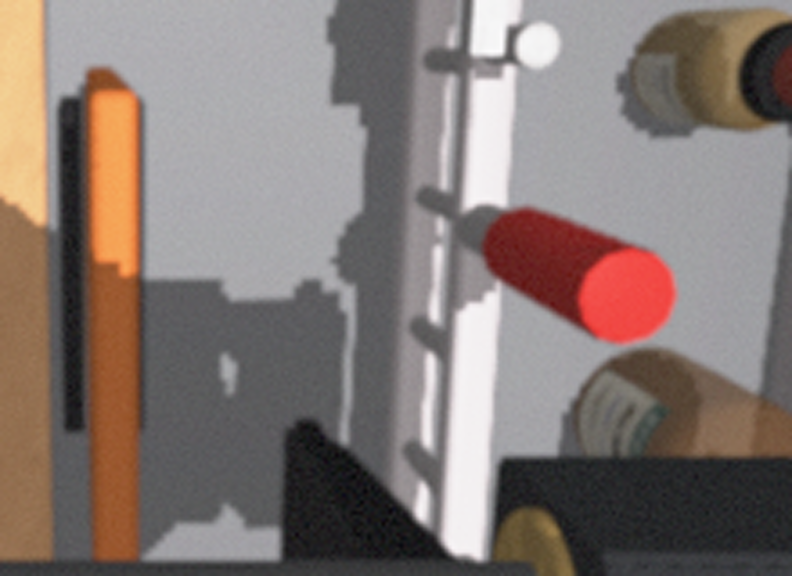

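Run:
```python
from h import *
plan(down(419,-321.5,305,90.4),5)
```

```text
{"x":1.0,"y":1.0,"z":12.6,"wx":-0.0,"wy":0.0,"wz":-0.1},
{"x":1.0,"y":1.0,"z":12.6,"wx":-0.0,"wy":0.0,"wz":-0.1},
{"x":1.0,"y":1.0,"z":12.6,"wx":-0.0,"wy":0.0,"wz":-0.1},
{"x":1.0,"y":1.0,"z":12.6,"wx":-0.0,"wy":0.0,"wz":-0.1},
{"x":1.0,"y":1.0,"z":12.6,"wx":-0.0,"wy":0.0,"wz":-0.1},
```

drive_tool(deltas=[{"x": 1, "y": 1, "z": 12.5, "wx": 0, "wy": 0, "wz": 0}, {"x": 1, "y": 1, "z": 12.5, "wx": 0, "wy": 0, "wz": 0}, {"x": 1, "y": 1, "z": 12.5, "wx": 0, "wy": 0, "wz": 0}, {"x": 1, "y": 1, "z": 12.5, "wx": 0, "wy": 0, "wz": 0}, {"x": 0, "y": 0, "z": 6, "wx": 0, "wy": 0, "wz": 0}, {"x": 0, "y": 0, "z": 0, "wx": 0, "wy": 0, "wz": 0}], hand=60)

```text
time_s: 3.08
tool_pos: [418.9, -321.2, 309.3]
tool_rot: [0.0, 0.709, 0.705, -0.001]
contact_force: [0.4, -0.2, -1.0]
opening: 0.63
```

Run:
```python
from h import *
print(bot.state()["joint_vel"]);plan(down(419,-321.5,305,90.4),1)
```

```text
[ 0.00349425 -0.00172809 -0.00417509 -0.00086494 -0.00102598 -0.00090794]
{"x":-0.3,"y":0.1,"z":4.3,"wx":-0.1,"wy":0.1,"wz":-0.7},
```

drive_tool(deltas=[{"x": 0, "y": 0, "z": 4, "wx": 0, "wy": 0, "wz": -0.7}, {"x": 0, "y": 0, "z": 0, "wx": 0, "wy": 0, "wz": 0}])

```text
time_s: 3.32
tool_pos: [419.0, -321.3, 305.4]
tool_rot: [0.001, 0.704, 0.71, -0.001]
contact_force: [-0.0, -0.1, 0.1]
opening: 0.626
```

drive_tool(deltas=[{"x": 0, "y": 0, "z": 0, "wx": 0, "wy": 0, "wz": 0}, {"x": 0, "y": 0, "z": 0, "wx": 0, "wy": 0, "wz": 0}, {"x": 0, "y": 0, "z": 0, "wx": 0, "wy": 0, "wz": 0}, {"x": 0, "y": 0, "z": 0, "wx": 0, "wy": 0, "wz": 0}, {"x": 0, "y": 0, "z": 0, "wx": 0, "wy": 0, "wz": 0}, {"x": 0, "y": 0, "z": 0, "wx": 0, "wy": 0, "wz": 0}, {"x": 0, "y": 0, "z": 0, "wx": 0, "wy": 0, "wz": 0}], hand=0)

```text
time_s: 4.2
tool_pos: [419.1, -321.4, 306.1]
tool_rot: [0.002, 0.704, 0.71, -0.001]
contact_force: [2.2, -0.4, -0.4]
opening: 0.081
```

Run:
```python
from h import *
s=bot.state()
p,d=bot.grab_frame("wrist");cv2.imwrite("pics/w3.png",p)
W=cam("wrist",s)
print(proj(W,[[419,-271.5,146],[499,-302,156]]))
cv2.imwrite("pics/w3z.png",cv2.resize(p[60:260,240:520],None,fx=2.8,fy=2.8,interpolation=cv2.INTER_CUBIC))
```

```text
[[321.20616583 184.73718765]
 [522.6665782  265.98980828]]
```

View pics/w3z.png

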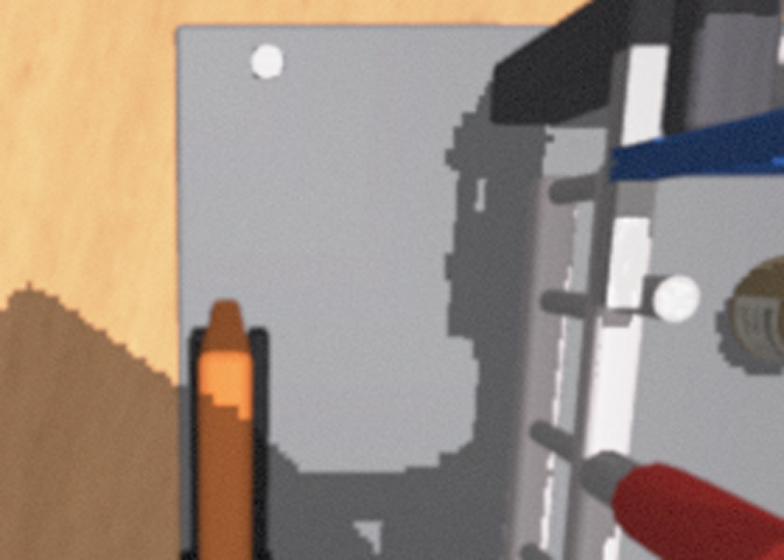

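drive_tool(deltas=[{"x": 0, "y": 0, "z": -10, "wx": 0, "wy": 0, "wz": 0}, {"x": 0, "y": 0, "z": -20, "wx": 0, "wy": 0, "wz": 0}, {"x": 0, "y": 0, "z": -30, "wx": 0, "wy": 0, "wz": 0}, {"x": 0, "y": 0, "z": -35, "wx": 0, "wy": 0, "wz": 0}, {"x": 0, "y": 0, "z": -30, "wx": 0, "wy": 0, "wz": 0}, {"x": 0, "y": 0, "z": -10, "wx": 0, "wy": 0, "wz": 0}, {"x": 0, "y": 0, "z": 0, "wx": 0, "wy": 0, "wz": 0}])

```text
time_s: 5.12
tool_pos: [418.2, -320.4, 447.0]
tool_rot: [0.0, 0.704, 0.71, -0.002]
contact_force: [-0.0, -1.0, -1.8]
opening: 0.085
```

Run:
```python
from h import *
s=bot.state();T=Tq(s);print(T.round(3),s["opening"])
A=down(430,-130,440,88);plan(A,6);print();plan(down(490,10,425,85.6,-10),5,A)
```

```text
[[-8.00000e-03  1.00000e+00 -2.00000e-03  4.18227e+02]
 [ 1.00000e+00  8.00000e-03 -3.00000e-03 -3.20381e+02]
 [-3.00000e-03 -2.00000e-03 -1.00000e+00  4.46997e+02]
 [ 0.00000e+00  0.00000e+00  0.00000e+00  1.00000e+00]] 0.08503081996365999
{"x":31.7,"y":2.2,"z":1.1,"wx":-0.0,"wy":0.0,"wz":0.4},
{"x":31.7,"y":2.0,"z":1.1,"wx":-0.0,"wy":0.0,"wz":0.4},
{"x":31.7,"y":1.8,"z":1.1,"wx":-0.0,"wy":0.0,"wz":0.4},
{"x":31.8,"y":1.5,"z":1.1,"wx":-0.0,"wy":0.0,"wz":0.4},
{"x":31.8,"y":1.3,"z":1.1,"wx":-0.0,"wy":0.0,"wz":0.4},
{"x":31.8,"y":1.1,"z":1.2,"wx":-0.0,"wy":0.0,"wz":0.4},

{"x":28.4,"y":11.0,"z":3.0,"wx":-2.0,"wy":-0.0,"wz":0.5},
{"x":28.5,"y":10.7,"z":3.4,"wx":-2.0,"wy":-0.0,"wz":0.5},
{"x":28.6,"y":10.3,"z":3.7,"wx":-2.0,"wy":-0.0,"wz":0.5},
{"x":28.7,"y":9.9,"z":4.0,"wx":-2.0,"wy":-0.0,"wz":0.5},
{"x":28.8,"y":9.5,"z":4.4,"wx":-2.0,"wy":-0.0,"wz":0.5},
```

drive_tool(deltas=[{"x": 32, "y": 2, "z": 1, "wx": 0, "wy": 0, "wz": 0.4}, {"x": 32, "y": 2, "z": 1, "wx": 0, "wy": 0, "wz": 0.4}, {"x": 32, "y": 2, "z": 1, "wx": 0, "wy": 0, "wz": 0.4}, {"x": 32, "y": 2, "z": 1, "wx": 0, "wy": 0, "wz": 0.4}, {"x": 32, "y": 2, "z": 1, "wx": 0, "wy": 0, "wz": 0.4}, {"x": 28, "y": 10, "z": 2, "wx": 0, "wy": 0, "wz": 0.4}, {"x": 28, "y": 12, "z": 3, "wx": 0, "wy": 0, "wz": 0.4}, {"x": 28, "y": 12, "z": 3, "wx": 0, "wy": 0, "wz": 0.4}, {"x": 10, "y": 10, "z": 1, "wx": 0, "wy": 0, "wz": 0.4}, {"x": 0, "y": 0, "z": 0, "wx": 0, "wy": 0, "wz": 0}])

```text
time_s: 6.38
tool_pos: [476.9, -61.0, 420.3]
tool_rot: [-0.009, 0.727, 0.686, -0.005]
contact_force: [0.0, 0.4, -2.0]
opening: 0.085
```

Run:
```python
from h import *
s=bot.state();T=Tq(s);print(T.round(3),s["opening"],s["joint_vel"].round(3) if hasattr(s["joint_vel"],"round") else s["joint_vel"]);np.save("pics/T4.npy",T)
p,d=bot.grab_frame("wrist");cv2.imwrite("pics/w4.png",p);np.save("pics/w4.npy",d)
```

```text
[[ 5.80000e-02  9.98000e-01 -2.00000e-02  4.76926e+02]
 [ 9.98000e-01 -5.80000e-02  6.00000e-03 -6.10110e+01]
 [ 5.00000e-03 -2.00000e-02 -1.00000e+00  4.20254e+02]
 [ 0.00000e+00  0.00000e+00  0.00000e+00  1.00000e+00]] 0.08473656162599302 [-0.006  0.002  0.017 -0.002 -0.    -0.007]
```

View pics/w4.png

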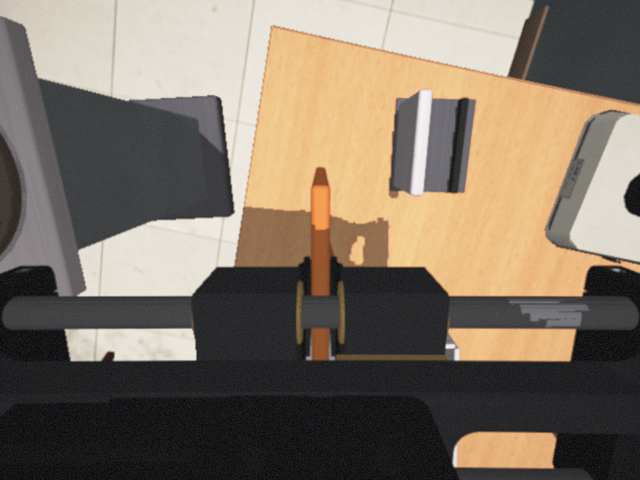

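Run:
```python
from h import *
p=cv2.imread("pics/w4.png")
cv2.imwrite("pics/w4z.png",cv2.resize(p[80:210,380:490],None,fx=4.5,fy=4.5,interpolation=cv2.INTER_CUBIC))
```

```text
(no output)
```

View pics/w4z.png

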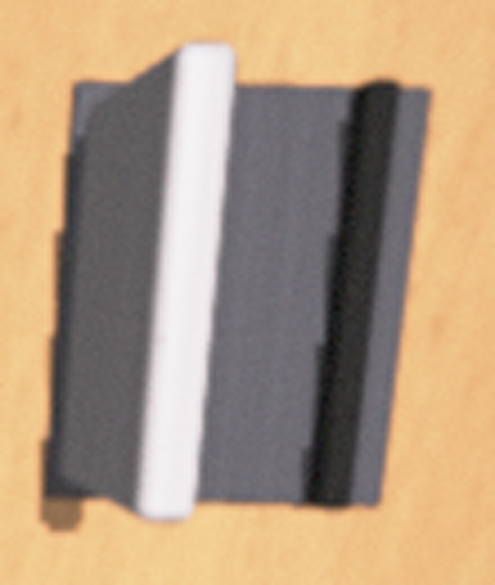

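Run:
```python
from h import *
T=np.load("pics/T4.npy");c=bot.camera_params("wrist");W=(c["K"],c["k1"],T@c["T_tool_cam"])
z=lambda l:[(380+(a+.5)/4.5-.5,80+(b+.5)/4.5-.5) for a,b in l]
U=plane(W,z([(236,45),(194,518)]),90);print("edge",U.round(1).tolist(),U.mean(0))
B=plane(W,z([(432,88),(380,505)]),5);print("base far edge (x=42.5)",B.round(1).tolist(),B.mean(0))
for a,b in (U,B):
    e=b-a;print(np.linalg.norm(e),np.degrees(np.arctan2(e[1],e[0]))+90)
m=U.mean(0)[:2]+0;print(np.linalg.norm((B.mean(0)-U.mean(0))[:2]),"expect 70.5")
```

```text
edge [[569.8, 47.8, 90.0], [563.2, -39.9, 90.0]] [566.51988914   3.94729319  90.        ]
base far edge (x=42.5) [[640.4, 47.3, 5.0], [632.3, -51.1, 5.0]] [636.33829298  -1.90965629   5.        ]
87.9001114733378 -4.297356218496304
98.71387130977921 -4.714235004594599
70.06363801957848 expect 70.5
```

Run:
```python
from h import *
plan(down(484,11,370,85.6,-25),5)
```

```text
{"x":14.5,"y":0.8,"z":10.1,"wx":-5.2,"wy":-0.1,"wz":0.2},
{"x":14.5,"y":-0.1,"z":10.1,"wx":-5.2,"wy":-0.1,"wz":0.2},
{"x":14.5,"y":-1.1,"z":10.0,"wx":-5.2,"wy":-0.1,"wz":0.2},
{"x":14.5,"y":-2.1,"z":9.9,"wx":-5.2,"wy":-0.1,"wz":0.2},
{"x":14.5,"y":-3.0,"z":9.6,"wx":-5.2,"wy":-0.1,"wz":0.2},
```

drive_tool(deltas=[{"x": 14.5, "y": 1, "z": 9, "wx": -5.2, "wy": 0, "wz": 0.2}, {"x": 14.5, "y": 0, "z": 9, "wx": -5.2, "wy": 0, "wz": 0.2}, {"x": 14.5, "y": -1, "z": 9, "wx": -5.2, "wy": 0, "wz": 0.2}, {"x": 14.5, "y": -2, "z": 9, "wx": -5.2, "wy": 0, "wz": 0.2}, {"x": 12, "y": -3, "z": 9, "wx": -4, "wy": 0, "wz": 0.2}, {"x": 0, "y": 0, "z": 0, "wx": 0, "wy": 0, "wz": 0}, {"x": 0, "y": 0, "z": 0, "wx": 0, "wy": 0, "wz": 0}])

```text
time_s: 7.3
tool_pos: [482.2, 3.7, 373.3]
tool_rot: [0.152, 0.72, 0.662, 0.143]
contact_force: [0.6, 0.9, -1.6]
opening: 0.083
```

Run:
```python
from h import *
s=bot.state();print(Tq(s)[:3,3]);plan(down(484.1,10.8,290,85.6,-25),4)
```

```text
[482.22587528   3.72445686 373.34287213]
{"x":1.7,"y":-8.2,"z":19.2,"wx":-0.2,"wy":-0.0,"wz":-0.1},
{"x":1.7,"y":-8.3,"z":19.1,"wx":-0.2,"wy":-0.0,"wz":-0.1},
{"x":1.7,"y":-8.4,"z":19.1,"wx":-0.2,"wy":-0.0,"wz":-0.1},
{"x":1.8,"y":-8.4,"z":19.1,"wx":-0.2,"wy":-0.0,"wz":-0.1},
```

drive_tool(deltas=[{"x": 1.7, "y": -8.2, "z": 19, "wx": -0.2, "wy": 0, "wz": -0.1}, {"x": 1.7, "y": -8.2, "z": 19, "wx": -0.2, "wy": 0, "wz": -0.1}, {"x": 1.7, "y": -8.2, "z": 18, "wx": -0.2, "wy": 0, "wz": -0.1}, {"x": 1.7, "y": -4, "z": 9, "wx": -0.2, "wy": 0, "wz": 0}, {"x": 0, "y": 0, "z": 0, "wx": 0, "wy": 0, "wz": 0}, {"x": 0, "y": 0, "z": 0, "wx": 0, "wy": 0, "wz": 0}])

```text
time_s: 8.05
tool_pos: [484.5, 7.2, 303.4]
tool_rot: [0.158, 0.718, 0.662, 0.147]
contact_force: [-0.6, -0.6, -2.5]
opening: 0.087
```

Run:
```python
from h import *
s=bot.state();print(Tq(s)[:3,3]);plan(down(484.1,10.8,279.7,85.6,-25),2)
p,d=bot.grab_frame("wrist");cv2.imwrite("pics/w5.png",p[:300])
p,d=bot.grab_frame("scene");cv2.imwrite("pics/s5.png",cv2.resize(p[260:380,130:330],None,fx=4,fy=4,interpolation=cv2.INTER_CUBIC))
```

```text
[484.48733328   7.23722581 303.36661852]
{"x":1.7,"y":-5.3,"z":10.6,"wx":-0.1,"wy":-0.0,"wz":-0.1},
{"x":1.7,"y":-5.3,"z":10.6,"wx":-0.1,"wy":-0.0,"wz":-0.1},
```

View pics/w5.png

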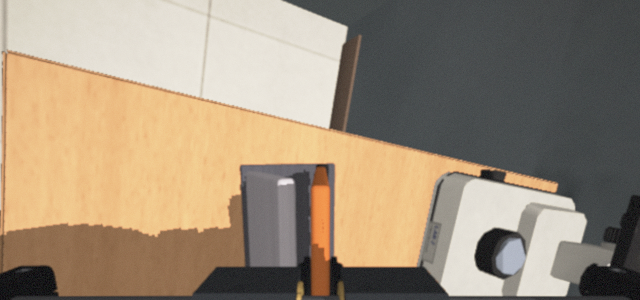

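View pics/s5.png

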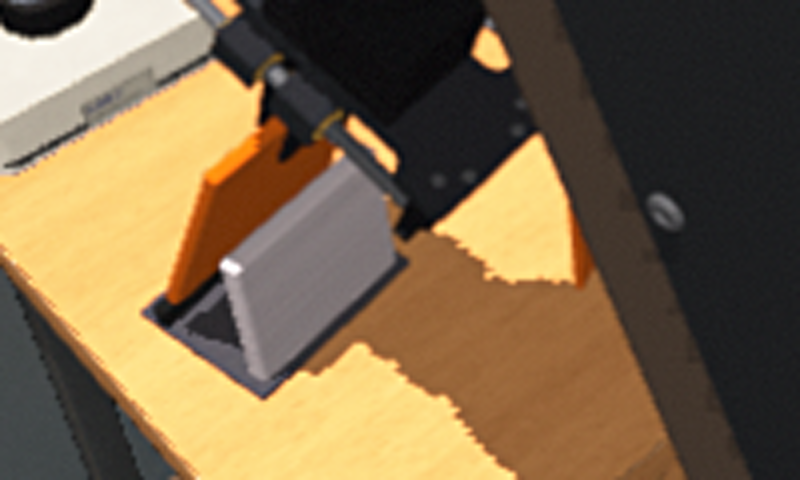

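drive_tool(deltas=[{"x": 1.5, "y": -4, "z": 8, "wx": 0, "wy": 0, "wz": 0}, {"x": 1.5, "y": -3, "z": 6, "wx": 0, "wy": 0, "wz": 0}, {"x": 0.5, "y": -1.5, "z": 3.5, "wx": 0, "wy": 0, "wz": 0}, {"x": 0, "y": 0, "z": 0, "wx": 0, "wy": 0, "wz": 0}])

```text
time_s: 8.65
tool_pos: [484.3, 11.2, 283.0]
tool_rot: [0.158, 0.718, 0.662, 0.147]
contact_force: [-0.5, -0.0, -1.8]
opening: 0.08
```

Run:
```python
from h import *
s=bot.state();print(Tq(s)[:3,3]);plan(down(484.1,10.8,279.7,85.6,-25),1)
```

```text
[484.32592596  11.22308156 283.00976515]
{"x":-0.4,"y":-1.6,"z":2.9,"wx":-0.1,"wy":-0.0,"wz":-0.2},
```

drive_tool(deltas=[{"x": 0, "y": -1, "z": 2, "wx": 0, "wy": 0, "wz": 0}, {"x": 0, "y": -0.5, "z": 1, "wx": 0, "wy": 0, "wz": 0}, {"x": 0, "y": 0, "z": 0, "wx": 0, "wy": 0, "wz": 0}])

```text
time_s: 9.02
tool_pos: [484.4, 11.2, 279.6]
tool_rot: [0.158, 0.718, 0.662, 0.147]
contact_force: [-0.3, -0.6, -1.0]
opening: 0.084
```

drive_tool(deltas=[{"x": 0, "y": -0.5, "z": 1, "wx": 0, "wy": 0, "wz": 0}, {"x": 0, "y": 0, "z": 0, "wx": 0, "wy": 0, "wz": 0}])

```text
time_s: 9.28
tool_pos: [484.5, 11.2, 278.7]
tool_rot: [0.159, 0.718, 0.662, 0.148]
contact_force: [0.3, 0.5, -1.9]
opening: 0.086
```

Run:
```python
from h import *
p,d=bot.grab_frame("wrist");cv2.imwrite("pics/w6.png",cv2.resize(p[130:300,200:400],None,fx=4,fy=3.5,interpolation=cv2.INTER_CUBIC))
```

```text
(no output)
```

View pics/w6.png

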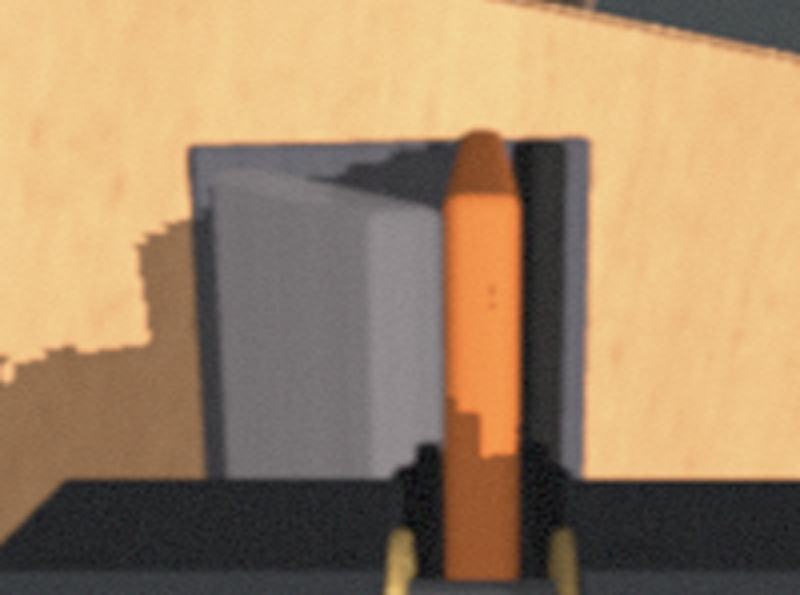

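drive_tool(deltas=[{"x": 0, "y": -0.5, "z": 1.2, "wx": 0, "wy": 0, "wz": 0}, {"x": 0, "y": 0, "z": 0, "wx": 0, "wy": 0, "wz": 0}])

```text
time_s: 9.57
tool_pos: [484.5, 11.4, 278.4]
tool_rot: [0.159, 0.717, 0.662, 0.148]
contact_force: [-0.3, -0.1, -1.0]
opening: 0.077
```

drive_tool(deltas=[{"x": 0, "y": -0.4, "z": 1, "wx": 0, "wy": 0, "wz": 0}, {"x": 0, "y": 0, "z": 0, "wx": 0, "wy": 0, "wz": 0}])

```text
time_s: 9.82
tool_pos: [484.2, 11.5, 278.1]
tool_rot: [0.16, 0.717, 0.662, 0.149]
contact_force: [-1.2, -1.2, 1.8]
opening: 0.081
```

drive_tool(deltas=[{"x": 0, "y": 0, "z": 0, "wx": 0, "wy": 0, "wz": 0}, {"x": 0, "y": 0, "z": 0, "wx": 0, "wy": 0, "wz": 0}, {"x": 0, "y": 0, "z": 0, "wx": 0, "wy": 0, "wz": 0}, {"x": 0, "y": 0, "z": 0, "wx": 0, "wy": 0, "wz": 0}], hand=26)

```text
time_s: 10.32
tool_pos: [484.4, 11.4, 277.7]
tool_rot: [0.16, 0.717, 0.662, 0.149]
contact_force: [-0.7, 0.1, -0.2]
opening: 0.274
```

Run:
```python
from h import *
p,d=bot.grab_frame("wrist");cv2.imwrite("pics/w7.png",cv2.resize(p[130:300,200:400],None,fx=4,fy=3.5,interpolation=cv2.INTER_CUBIC))
```

```text
(no output)
```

View pics/w7.png

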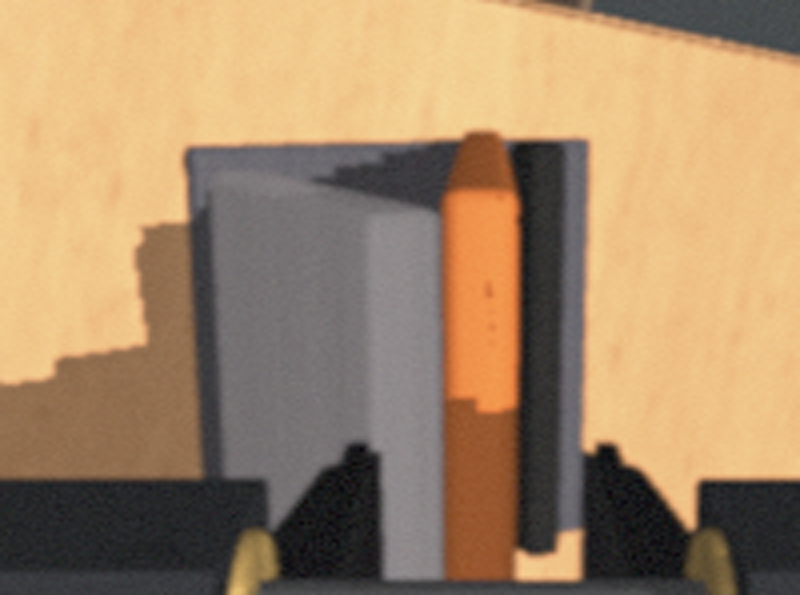

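drive_tool(deltas=[{"x": 0, "y": 0, "z": -8, "wx": 0, "wy": 0, "wz": 0}, {"x": 0, "y": 0, "z": -20, "wx": 0, "wy": 0, "wz": 0}, {"x": 0, "y": 0, "z": -35, "wx": 0, "wy": 0, "wz": 0}, {"x": 0, "y": 0, "z": -35, "wx": 0, "wy": 0, "wz": 0}, {"x": 0, "y": 0, "z": -20, "wx": 0, "wy": 0, "wz": 0}, {"x": 0, "y": 0, "z": 0, "wx": 0, "wy": 0, "wz": 0}])

```text
time_s: 11.12
tool_pos: [431.6, 15.4, 389.3]
tool_rot: [0.16, 0.717, 0.662, 0.148]
contact_force: [-0.4, -0.1, -0.6]
opening: 0.275
```

Run:
```python
from h import *
p,d=bot.grab_frame("scene");cv2.imwrite("pics/s8.png",cv2.resize(p[260:380,130:330],None,fx=4,fy=4,interpolation=cv2.INTER_CUBIC))
print(bot.state()["joint_pos"],bot.state()["tool_pos"])
# catch a about (500,-426), yaw 0
plan(down(480,-340,430,20),9)
```

```text
[-0.12103789  0.20191611  2.10920092  0.04762206  0.39190176 -0.08059148] [431.79037441  15.3636125  388.5289286 ]
{"x":-38.9,"y":9.7,"z":-0.6,"wx":2.5,"wy":-1.6,"wz":7.1},
{"x":-37.4,"y":14.4,"z":-0.0,"wx":2.5,"wy":-1.6,"wz":7.1},
{"x":-35.3,"y":19.0,"z":0.3,"wx":2.5,"wy":-1.6,"wz":7.1},
{"x":-32.7,"y":23.2,"z":0.3,"wx":2.5,"wy":-1.6,"wz":7.1},
{"x":-29.5,"y":27.1,"z":0.1,"wx":2.5,"wy":-1.6,"wz":7.1},
{"x":-26.0,"y":30.6,"z":-0.4,"wx":2.5,"wy":-1.6,"wz":7.1},
{"x":-22.0,"y":33.5,"z":-1.1,"wx":2.5,"wy":-1.6,"wz":7.1},
{"x":-17.7,"y":35.9,"z":-2.1,"wx":2.5,"wy":-1.6,"wz":7.1},
{"x":-13.1,"y":37.8,"z":-3.2,"wx":2.5,"wy":-1.6,"wz":7.1},
```

View pics/s8.png

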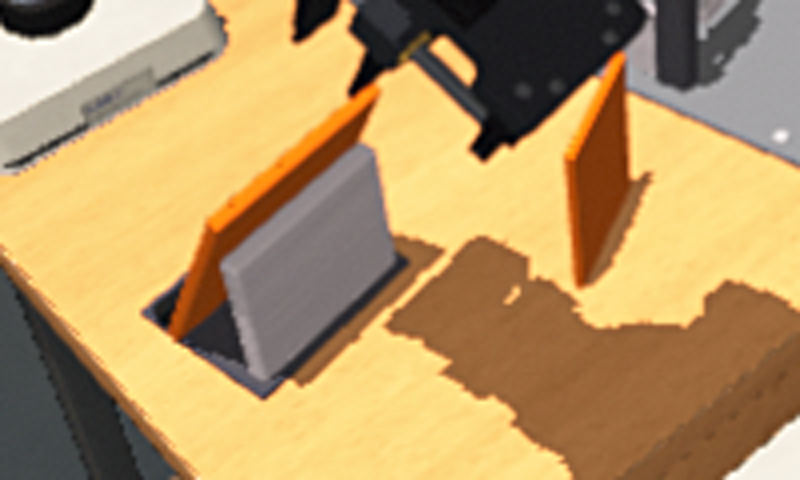

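Run:
```python
from h import *
plan(down(415,-390,400,0.4),10)
```

```text
{"x":-40.5,"y":1.9,"z":-0.4,"wx":2.0,"wy":-1.9,"wz":8.4},
{"x":-39.8,"y":7.8,"z":0.7,"wx":2.0,"wy":-1.9,"wz":8.4},
{"x":-38.2,"y":13.5,"z":1.6,"wx":2.0,"wy":-1.9,"wz":8.4},
{"x":-35.8,"y":19.0,"z":2.3,"wx":2.0,"wy":-1.9,"wz":8.4},
{"x":-32.6,"y":24.1,"z":2.6,"wx":2.0,"wy":-1.9,"wz":8.4},
{"x":-28.6,"y":28.7,"z":2.7,"wx":2.0,"wy":-1.9,"wz":8.4},
{"x":-24.1,"y":32.6,"z":2.5,"wx":2.0,"wy":-1.9,"wz":8.4},
{"x":-19.0,"y":35.8,"z":1.9,"wx":2.0,"wy":-1.9,"wz":8.4},
{"x":-13.5,"y":38.2,"z":1.2,"wx":2.0,"wy":-1.9,"wz":8.4},
{"x":-7.8,"y":39.8,"z":0.1,"wx":2.0,"wy":-1.9,"wz":8.4},
```

drive_tool(deltas=[{"x": -40, "y": 2, "z": -0.5, "wx": 2, "wy": -1.9, "wz": 8.4}, {"x": -40, "y": 8, "z": 0.5, "wx": 2, "wy": -1.9, "wz": 8.4}, {"x": -38, "y": 13.5, "z": 1.5, "wx": 2, "wy": -1.9, "wz": 8.4}, {"x": -36, "y": 19, "z": 2, "wx": 2, "wy": -1.9, "wz": 8.4}, {"x": -32.5, "y": 24, "z": 2.5, "wx": 2, "wy": -1.9, "wz": 8.4}, {"x": -28.5, "y": 28.5, "z": 2.5, "wx": 2, "wy": -1.9, "wz": 8.4}, {"x": -24, "y": 32.5, "z": 2.5, "wx": 2, "wy": -1.9, "wz": 8.4}, {"x": -19, "y": 36, "z": 2, "wx": 2, "wy": -1.9, "wz": 8.4}, {"x": -13.5, "y": 38, "z": 1, "wx": 2, "wy": -1.9, "wz": 8.4}, {"x": -8, "y": 40, "z": 0, "wx": 2, "wy": -1.9, "wz": 8.4}], hand=70)

```text
time_s: 12.42
tool_pos: [406.3, -401.7, 388.3]
tool_rot: [-0.007, 1.0, -0.023, -0.011]
contact_force: [0.6, -1.2, -0.3]
opening: 0.736
```

drive_tool(deltas=[{"x": 0, "y": 0, "z": 0, "wx": 0, "wy": 0, "wz": 0}, {"x": 0, "y": 0, "z": 0, "wx": 0, "wy": 0, "wz": 0}])

```text
time_s: 12.68
tool_pos: [406.1, -404.0, 385.1]
tool_rot: [-0.008, 1.0, -0.025, -0.012]
contact_force: [0.0, 0.8, -0.4]
opening: 0.731
```

Run:
```python
from h import *
s=bot.state();T=Tq(s);np.save("pics/T9.npy",T);print(T.round(3),s["opening"])
p,d=bot.grab_frame("wrist");cv2.imwrite("pics/w9.png",p)
p,d=bot.grab_frame("top");cv2.imwrite("pics/t9.png",cv2.resize(p[170:310,130:430],None,fx=2.6,fy=2.6,interpolation=cv2.INTER_CUBIC));cv2.imwrite("pics/t9f.png",p)
W=cam("wrist",s)
print(proj(W,[[500,-303.5,156],[500,-426,160]]))
plan(down(415,-390,400,0.4),1)
```

```text
[[ 9.98000e-01 -5.00000e-02 -2.40000e-02  4.06102e+02]
 [-5.00000e-02 -9.99000e-01  1.70000e-02 -4.04032e+02]
 [-2.50000e-02 -1.60000e-02 -1.00000e+00  3.85099e+02]
 [ 0.00000e+00  0.00000e+00  0.00000e+00  1.00000e+00]] 0.7310656068625299
[[139.24304058  94.80315885]
 [356.98352543  81.99887253]]
{"x":7.7,"y":-14.2,"z":-14.3,"wx":-0.9,"wy":1.4,"wz":-3.2},
```

View pics/w9.png

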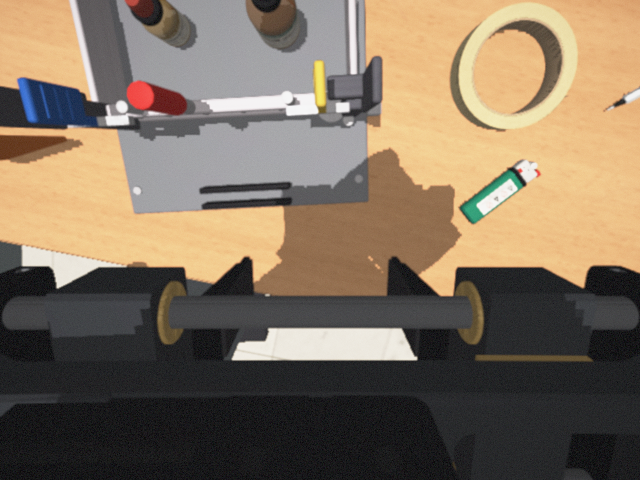

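View pics/t9.png

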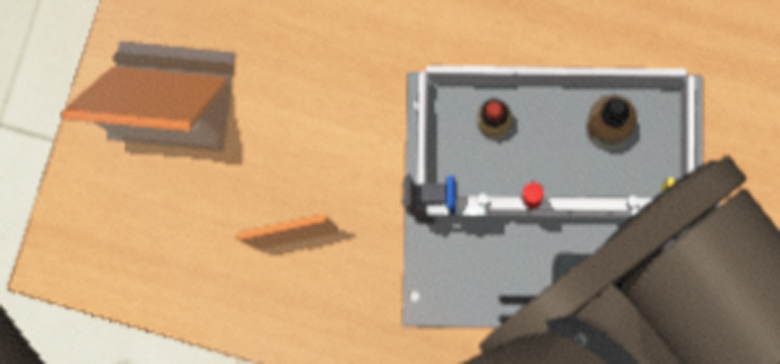

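Run:
```python
from h import *
p=cv2.imread("pics/w9.png")
cv2.imwrite("pics/w9z.png",cv2.resize(p[40:140,100:400],None,fx=2.6,fy=4,interpolation=cv2.INTER_CUBIC))
cv2.imwrite("pics/w9y.png",cv2.resize(p[45:125,300:400],None,fx=7,fy=7,interpolation=cv2.INTER_CUBIC))
T=np.load("pics/T9.npy");c=bot.camera_params("wrist");W=(c["K"],c["k1"],T@c["T_tool_cam"])
a=np.deg2rad(.4);L=lambda x,y,z:[500.1+x*np.cos(a)-y*np.sin(a),-323.5+x*np.sin(a)+y*np.cos(a),z]
q=proj(W,[L(-12,-78,160),L(12,-78,160),L(-12,-116,160),L(12,-116,160)]);print(((q-[300,45])*7).round())
```

```text
[[ 94. 431.]
 [ 75.  99.]
 [574. 401.]
 [572.  65.]]
```

View pics/w9y.png

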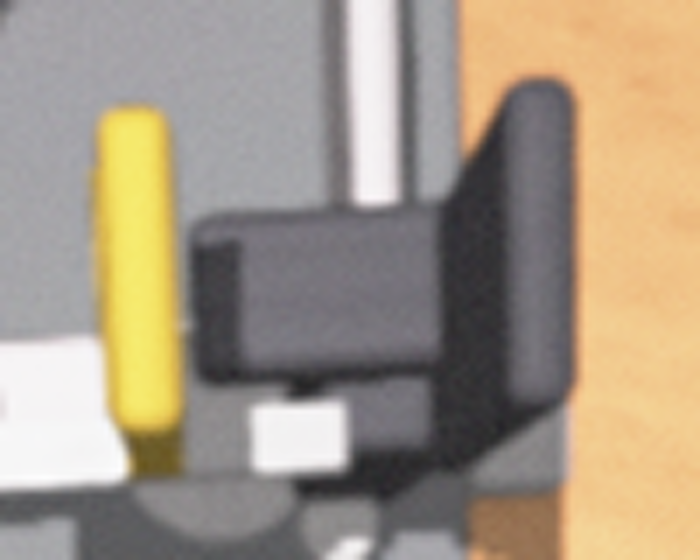

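Run:
```python
from h import *
plan(down(500.5,-428,375,0.4),4)
```

```text
{"x":23.9,"y":5.0,"z":2.0,"wx":-0.2,"wy":0.3,"wz":-0.8},
{"x":23.8,"y":5.3,"z":2.2,"wx":-0.2,"wy":0.3,"wz":-0.8},
{"x":23.7,"y":5.6,"z":2.3,"wx":-0.2,"wy":0.3,"wz":-0.8},
{"x":23.6,"y":5.9,"z":2.5,"wx":-0.2,"wy":0.3,"wz":-0.8},
```

drive_tool(deltas=[{"x": 24, "y": 5, "z": 2, "wx": -0.2, "wy": 0.3, "wz": -0.8}, {"x": 24, "y": 5, "z": 2, "wx": -0.2, "wy": 0.3, "wz": -0.8}, {"x": 24, "y": 5.5, "z": 2, "wx": -0.2, "wy": 0.3, "wz": -0.8}, {"x": 20, "y": 5, "z": 2, "wx": -0.2, "wy": 0.3, "wz": -0.8}, {"x": 0, "y": 0, "z": 0, "wx": 0, "wy": 0, "wz": 0}, {"x": 0, "y": 0, "z": 0, "wx": 0, "wy": 0, "wz": 0}])

```text
time_s: 13.52
tool_pos: [501.2, -421.2, 376.3]
tool_rot: [-0.001, 1.0, 0.009, -0.001]
contact_force: [-0.2, -0.7, 1.1]
opening: 0.737
```

Run:
```python
from h import *
s=bot.state();print(s["tool_pos"],s["joint_vel"])
plan(down(500.5,-428,312,0.4),4)
```

```text
[ 501.17846531 -421.17984892  376.3343099 ] [ 0.01034089 -0.00240143  0.00298447  0.00237548 -0.00497803 -0.00280068]
{"x":-0.2,"y":1.7,"z":16.1,"wx":-0.0,"wy":0.0,"wz":0.2},
{"x":-0.2,"y":1.7,"z":16.1,"wx":-0.0,"wy":0.0,"wz":0.2},
{"x":-0.2,"y":1.7,"z":16.1,"wx":-0.0,"wy":0.0,"wz":0.2},
{"x":-0.2,"y":1.7,"z":16.1,"wx":-0.0,"wy":0.0,"wz":0.2},
```

drive_tool(deltas=[{"x": 0, "y": 6.5, "z": 2, "wx": 0, "wy": 0, "wz": 0.4}, {"x": -0.3, "y": 0, "z": 16, "wx": 0, "wy": 0, "wz": 0.4}, {"x": -0.3, "y": 0, "z": 16, "wx": 0, "wy": 0, "wz": 0}, {"x": 0, "y": 0, "z": 16, "wx": 0, "wy": 0, "wz": 0}, {"x": 0, "y": 0, "z": 10, "wx": 0, "wy": 0, "wz": 0}, {"x": 0, "y": 0, "z": 0, "wx": 0, "wy": 0, "wz": 0}, {"x": 0, "y": 0, "z": 0, "wx": 0, "wy": 0, "wz": 0}])

```text
time_s: 14.4
tool_pos: [499.0, -427.8, 311.4]
tool_rot: [-0.001, 1.0, 0.001, -0.001]
contact_force: [1.0, 0.6, 0.3]
opening: 0.737
```

Run:
```python
from h import *
s=bot.state();print(s["tool_pos"],s["joint_vel"])
plan(down(500.5,-428,312,0.4),1)
p,d=bot.grab_frame("wrist");cv2.imwrite("pics/w10.png",p[:330])
```

```text
[ 498.96773356 -427.76775373  311.43728312] [ 0.0002917   0.00381348  0.00011694  0.00167686 -0.00467868  0.00101467]
{"x":1.5,"y":0.2,"z":-0.6,"wx":-0.2,"wy":0.2,"wz":-0.3},
```

View pics/w10.png

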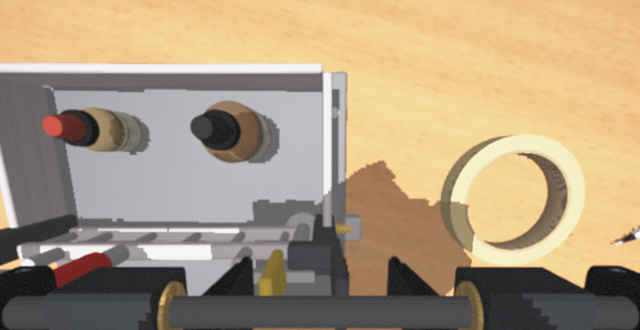

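drive_tool(deltas=[{"x": 1, "y": 0, "z": 0, "wx": 0, "wy": 0, "wz": 0}, {"x": 0, "y": 0, "z": 0, "wx": 0, "wy": 0, "wz": 0}, {"x": 0, "y": 0, "z": 0, "wx": 0, "wy": 0, "wz": 0}, {"x": 0, "y": 0, "z": 0, "wx": 0, "wy": 0, "wz": 0}, {"x": 0, "y": 0, "z": 0, "wx": 0, "wy": 0, "wz": 0}, {"x": 0, "y": 0, "z": 0, "wx": 0, "wy": 0, "wz": 0}], hand=0)

```text
time_s: 15.2
tool_pos: [500.3, -426.8, 312.5]
tool_rot: [-0.002, 1.0, 0.001, -0.001]
contact_force: [-1.2, 1.1, 0.1]
opening: 0.268
```

drive_tool(deltas=[{"x": 0, "y": 0, "z": 0, "wx": 0, "wy": 0, "wz": 0}, {"x": 0, "y": 0, "z": 0, "wx": 0, "wy": 0, "wz": 0}, {"x": 0, "y": 0, "z": 0, "wx": 0, "wy": 0, "wz": 0}, {"x": 0, "y": 0, "z": 0, "wx": 0, "wy": 0, "wz": 0}])

```text
time_s: 15.7
tool_pos: [500.3, -426.8, 312.5]
tool_rot: [-0.002, 1.0, 0.001, -0.001]
contact_force: [0.8, 2.3, 0.8]
opening: 0.268
```

drive_tool(deltas=[{"x": 0, "y": 0, "z": 0, "wx": 0, "wy": 0, "wz": 0}, {"x": 0, "y": 0, "z": 0, "wx": 0, "wy": 0, "wz": 0}, {"x": 0, "y": 0, "z": 0, "wx": 0, "wy": 0, "wz": 0}, {"x": 0, "y": 0, "z": -10, "wx": 0, "wy": 0, "wz": 0}, {"x": 0, "y": 0, "z": -25, "wx": 0, "wy": 0, "wz": 0}, {"x": 0, "y": 0, "z": -25, "wx": 0, "wy": 0, "wz": 0}, {"x": 0, "y": 0, "z": -10, "wx": 0, "wy": 0, "wz": 0}, {"x": 0, "y": 0, "z": 0, "wx": 0, "wy": 0, "wz": 0}], hand=68)

```text
time_s: 16.7
tool_pos: [500.2, -427.8, 386.5]
tool_rot: [-0.0, 1.0, 0.001, -0.001]
contact_force: [-0.1, 0.4, -1.2]
opening: 0.718
```

Run:
```python
from h import *
s=bot.state();print(s["tool_pos"],s["joint_vel"])
plan(down(499.5,-219.3,390,0.4),6)
```

```text
[ 500.15701637 -427.80886666  386.50002768] [0.00019647 0.00111694 0.00715392 0.0002323  0.0002123  0.00111179]
{"x":-0.0,"y":-34.8,"z":-0.6,"wx":-0.0,"wy":0.0,"wz":-0.0},
{"x":-0.0,"y":-34.8,"z":-0.6,"wx":-0.0,"wy":0.0,"wz":-0.0},
{"x":0.0,"y":-34.8,"z":-0.6,"wx":-0.0,"wy":0.0,"wz":-0.0},
{"x":0.1,"y":-34.8,"z":-0.6,"wx":-0.0,"wy":0.0,"wz":-0.0},
{"x":0.1,"y":-34.8,"z":-0.6,"wx":-0.0,"wy":0.0,"wz":-0.0},
{"x":0.1,"y":-34.8,"z":-0.6,"wx":-0.0,"wy":0.0,"wz":-0.0},
```

drive_tool(deltas=[{"x": 0, "y": -20, "z": 0, "wx": 0, "wy": 0, "wz": 0}, {"x": 0, "y": -40, "z": 0, "wx": 0, "wy": 0, "wz": 0}, {"x": 0, "y": -40, "z": 0, "wx": 0, "wy": 0, "wz": 0}, {"x": 0, "y": -40, "z": 0, "wx": 0, "wy": 0, "wz": 0}, {"x": 0, "y": -40, "z": 0, "wx": 0, "wy": 0, "wz": 0}, {"x": 0, "y": -22, "z": 0, "wx": 0, "wy": 0, "wz": 0}, {"x": 0, "y": 0, "z": 0, "wx": 0, "wy": 0, "wz": 0}, {"x": 0, "y": 0, "z": 0, "wx": 0, "wy": 0, "wz": 0}])

```text
time_s: 17.7
tool_pos: [497.0, -212.4, 380.7]
tool_rot: [-0.004, 1.0, 0.002, -0.005]
contact_force: [0.5, 0.2, 0.1]
opening: 0.715
```

Run:
```python
from h import *
s=bot.state();print(s["tool_pos"],s["joint_vel"])
plan(down(499.5,-219.3,312,0.4),5)
```

```text
[ 496.96954611 -212.41674888  380.6710796 ] [ 0.01033066 -0.00075513  0.01263729  0.00058154 -0.00358015  0.00588701]
{"x":0.6,"y":1.5,"z":13.7,"wx":-0.1,"wy":0.1,"wz":-0.0},
{"x":0.6,"y":1.5,"z":13.7,"wx":-0.1,"wy":0.1,"wz":-0.0},
{"x":0.6,"y":1.4,"z":13.7,"wx":-0.1,"wy":0.1,"wz":-0.0},
{"x":0.6,"y":1.4,"z":13.7,"wx":-0.1,"wy":0.1,"wz":-0.0},
{"x":0.5,"y":1.4,"z":13.7,"wx":-0.1,"wy":0.1,"wz":-0.0},
```

drive_tool(deltas=[{"x": 2, "y": 6, "z": 2, "wx": -0.3, "wy": 0.4, "wz": 0}, {"x": 0.5, "y": 0, "z": 4, "wx": -0.2, "wy": 0.2, "wz": 0}, {"x": 0, "y": 0, "z": 15, "wx": 0, "wy": 0, "wz": 0}, {"x": 0, "y": 0, "z": 15, "wx": 0, "wy": 0, "wz": 0}, {"x": 0, "y": 0, "z": 15, "wx": 0, "wy": 0, "wz": 0}, {"x": 0, "y": 0, "z": 12, "wx": 0, "wy": 0, "wz": 0}, {"x": 0, "y": 0, "z": 0, "wx": 0, "wy": 0, "wz": 0}, {"x": 0, "y": 0, "z": 0, "wx": 0, "wy": 0, "wz": 0}])

```text
time_s: 18.7
tool_pos: [499.3, -220.7, 311.2]
tool_rot: [0.0, 1.0, 0.001, -0.001]
contact_force: [-0.5, 0.2, -0.0]
opening: 0.715
```

Run:
```python
from h import *
s=bot.state()
plan(down(499.5,-219.3,312,0.4),1)
```

```text
{"x":0.2,"y":-1.4,"z":-0.8,"wx":0.0,"wy":0.1,"wz":-0.3},
```

drive_tool(deltas=[{"x": 0, "y": -1.8, "z": -0.5, "wx": 0, "wy": 0, "wz": 0}, {"x": 0, "y": 0, "z": 0, "wx": 0, "wy": 0, "wz": 0}])

```text
time_s: 18.95
tool_pos: [499.4, -218.8, 312.5]
tool_rot: [0.0, 1.0, 0.001, -0.0]
contact_force: [0.0, -0.1, 0.1]
opening: 0.717
```

drive_tool(deltas=[{"x": 0, "y": 0, "z": 0, "wx": 0, "wy": 0, "wz": 0}, {"x": 0, "y": 0, "z": 0, "wx": 0, "wy": 0, "wz": 0}, {"x": 0, "y": 0, "z": 0, "wx": 0, "wy": 0, "wz": 0}, {"x": 0, "y": 0, "z": 0, "wx": 0, "wy": 0, "wz": 0}, {"x": 0, "y": 0, "z": 0, "wx": 0, "wy": 0, "wz": 0}, {"x": 0, "y": 0, "z": 0, "wx": 0, "wy": 0, "wz": 0}, {"x": 0, "y": 0, "z": 0, "wx": 0, "wy": 0, "wz": 0}, {"x": 0, "y": 0, "z": 0, "wx": 0, "wy": 0, "wz": 0}, {"x": 0, "y": 0, "z": 0, "wx": 0, "wy": 0, "wz": 0}], hand=0)

```text
time_s: 20.08
tool_pos: [499.4, -219.2, 313.0]
tool_rot: [0.001, 1.0, 0.001, 0.0]
contact_force: [-0.7, -2.2, -0.9]
opening: 0.268
```

drive_tool(deltas=[{"x": 0, "y": 0, "z": 0, "wx": 0, "wy": 0, "wz": 0}, {"x": 0, "y": 0, "z": 0, "wx": 0, "wy": 0, "wz": 0}, {"x": 0, "y": 0, "z": 0, "wx": 0, "wy": 0, "wz": 0}, {"x": 0, "y": 0, "z": -10, "wx": 0, "wy": 0, "wz": 0}, {"x": 0, "y": 0, "z": -25, "wx": 0, "wy": 0, "wz": 0}, {"x": 0, "y": 0, "z": -25, "wx": 0, "wy": 0, "wz": 0}, {"x": 0, "y": 0, "z": -10, "wx": 0, "wy": 0, "wz": 0}, {"x": 0, "y": 0, "z": 0, "wx": 0, "wy": 0, "wz": 0}], hand=60)

```text
time_s: 21.08
tool_pos: [499.3, -218.5, 386.7]
tool_rot: [0.001, 1.0, 0.001, 0.001]
contact_force: [-0.0, -0.2, 0.7]
opening: 0.629
```

Run:
```python
from h import *
s=bot.state();print(s["tool_pos"],s["joint_vel"])
p,d=bot.grab_frame("wrist");cv2.imwrite("pics/w11.png",p[:330])
p,d=bot.grab_frame("scene");cv2.imwrite("pics/s11.png",cv2.resize(p[160:300,220:420],None,fx=4,fy=4,interpolation=cv2.INTER_CUBIC))
plan(down(500,-303,380,0.4),4)
```

```text
[ 499.28595877 -218.47714135  386.67891765] [-0.00153479  0.00079116  0.00650412 -0.0003851  -0.00224585 -0.0004471 ]
{"x":0.2,"y":21.1,"z":1.4,"wx":0.0,"wy":0.0,"wz":-0.1},
{"x":0.1,"y":21.1,"z":1.4,"wx":0.0,"wy":0.0,"wz":-0.1},
{"x":0.1,"y":21.1,"z":1.4,"wx":0.0,"wy":0.0,"wz":-0.1},
{"x":0.1,"y":21.1,"z":1.4,"wx":0.0,"wy":0.0,"wz":-0.1},
```

View pics/s11.png

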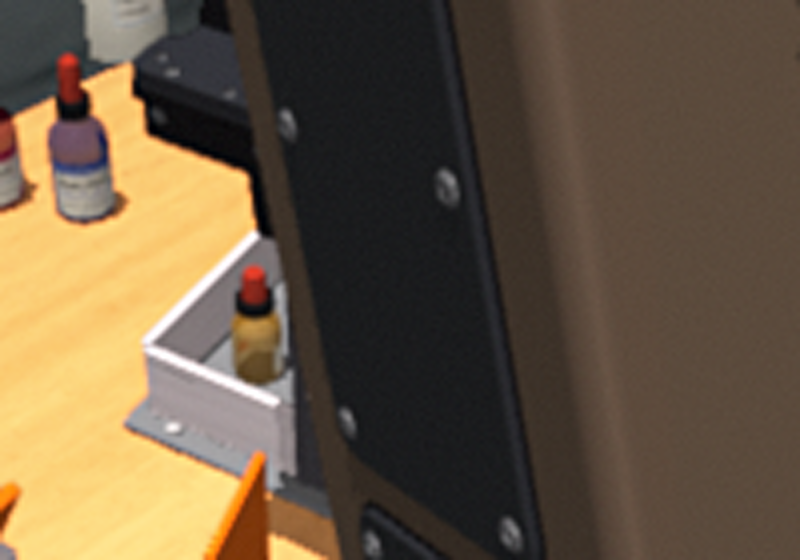

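View pics/w11.png

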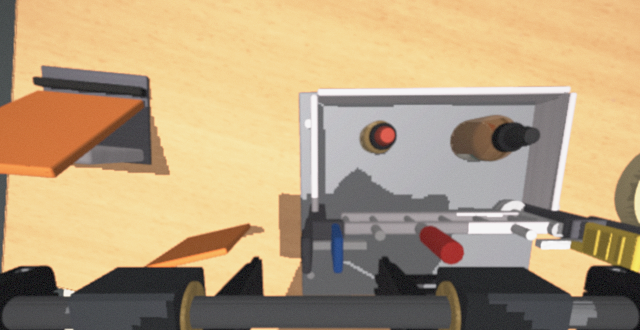

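drive_tool(deltas=[{"x": 0, "y": 20, "z": 0, "wx": 0, "wy": 0, "wz": 0}, {"x": 0, "y": 25, "z": 0, "wx": 0, "wy": 0, "wz": 0}, {"x": 0, "y": 22, "z": 0, "wx": 0, "wy": 0, "wz": 0}, {"x": 0, "y": 12, "z": 0, "wx": 0, "wy": 0, "wz": 0}, {"x": 0, "y": 0, "z": 0, "wx": 0, "wy": 0, "wz": 0}, {"x": 0, "y": 0, "z": 0, "wx": 0, "wy": 0, "wz": 0}])

```text
time_s: 21.92
tool_pos: [499.1, -303.1, 382.5]
tool_rot: [-0.001, 1.0, 0.0, -0.002]
contact_force: [0.4, 1.0, -0.0]
opening: 0.629
```

Run:
```python
from h import *
plan(down(500,-303,306,0.4),5)
```

```text
{"x":0.2,"y":0.0,"z":15.3,"wx":-0.0,"wy":0.0,"wz":-0.1},
{"x":0.2,"y":0.0,"z":15.3,"wx":-0.0,"wy":0.0,"wz":-0.1},
{"x":0.2,"y":0.0,"z":15.3,"wx":-0.0,"wy":0.0,"wz":-0.1},
{"x":0.2,"y":-0.0,"z":15.3,"wx":-0.0,"wy":0.0,"wz":-0.1},
{"x":0.2,"y":-0.0,"z":15.3,"wx":-0.0,"wy":0.0,"wz":-0.1},
```

drive_tool(deltas=[{"x": 0.3, "y": 0, "z": 15, "wx": 0, "wy": 0, "wz": 0}, {"x": 0.3, "y": 0, "z": 17, "wx": 0, "wy": 0, "wz": 0}, {"x": 0.3, "y": 0, "z": 17, "wx": 0, "wy": 0, "wz": 0}, {"x": 0, "y": 0, "z": 15, "wx": 0, "wy": 0, "wz": 0}, {"x": 0, "y": 0, "z": 9, "wx": 0, "wy": 0, "wz": 0}, {"x": 0, "y": 0, "z": 0, "wx": 0, "wy": 0, "wz": 0}, {"x": 0, "y": 0, "z": 0, "wx": 0, "wy": 0, "wz": 0}])

```text
time_s: 22.8
tool_pos: [499.9, -300.1, 304.5]
tool_rot: [-0.002, 1.0, 0.002, -0.003]
contact_force: [-0.5, 0.7, -0.1]
opening: 0.632
```

drive_tool(deltas=[{"x": 0, "y": 0, "z": 0, "wx": 0, "wy": 0, "wz": 0}, {"x": 0, "y": 0, "z": 0, "wx": 0, "wy": 0, "wz": 0}, {"x": 0, "y": 0, "z": 0, "wx": 0, "wy": 0, "wz": 0}, {"x": 0, "y": 0, "z": 0, "wx": 0, "wy": 0, "wz": 0}, {"x": 0, "y": 0, "z": 0, "wx": 0, "wy": 0, "wz": 0}, {"x": 0, "y": 0, "z": 0, "wx": 0, "wy": 0, "wz": 0}, {"x": 0, "y": 0, "z": 0, "wx": 0, "wy": 0, "wz": 0}], hand=0)

```text
time_s: 23.68
tool_pos: [499.9, -302.3, 305.8]
tool_rot: [0.002, 1.0, 0.002, -0.001]
contact_force: [-0.3, 1.2, 1.9]
opening: 0.163
```

drive_tool(deltas=[{"x": -4, "y": 0, "z": 0, "wx": 0, "wy": 0, "wz": -2}, {"x": -7.7, "y": 0.3, "z": 0, "wx": 0, "wy": 0, "wz": -4}, {"x": -7.7, "y": 0.3, "z": 0, "wx": 0, "wy": 0, "wz": -4}, {"x": -4, "y": 0.2, "z": 0, "wx": 0, "wy": 0, "wz": -2}, {"x": 0, "y": 0, "z": 0, "wx": 0, "wy": 0, "wz": 0}])

```text
time_s: 24.3
tool_pos: [476.5, -305.0, 305.8]
tool_rot: [0.002, 0.994, 0.11, -0.0]
contact_force: [0.7, -1.9, -1.0]
opening: 0.165
```

```bash
cat >> h.py <<'E'
def gate():
    s=bot.state();T=Tq(s);d=T[:2,3]-np.array([500.7,-412.7])
    print("phi",np.degrees(np.arctan2(-d[0],d[1])).round(2),"r",np.hypot(*d).round(1),"yaw",np.degrees(np.arctan2(T[1,0],T[0,0])).round(1),"tilt",T[:3,2].round(3),"pos",T[:3,3].round(1),np.round(s["contact_force"],1),round(s["opening"],3))
E
python3 -c "
from h import *
gate()"
```

```text
phi 12.64 r 110.4 yaw 12.6 tilt [-0.    -0.004 -1.   ] pos [ 476.5 -305.   305.8] [ 0.7 -1.9 -1. ] 0.165
```

drive_tool(deltas=[{"x": -7, "y": 0.3, "z": 0, "wx": 0, "wy": 0, "wz": -4}, {"x": -9.6, "y": 0.4, "z": 0, "wx": 0, "wy": 0, "wz": -5}, {"x": -9.6, "y": 0.4, "z": 0, "wx": 0, "wy": 0, "wz": -5}, {"x": -9.6, "y": 0.4, "z": 0, "wx": 0, "wy": 0, "wz": -5}, {"x": -9.6, "y": 0.4, "z": 0, "wx": 0, "wy": 0, "wz": -5}, {"x": -9.6, "y": 0.4, "z": 0, "wx": 0, "wy": 0, "wz": -5}, {"x": 0, "y": 0, "z": 0, "wx": 0, "wy": 0, "wz": 0}])

```text
time_s: 25.18
tool_pos: [428.1, -329.9, 305.8]
tool_rot: [0.001, 0.933, 0.359, -0.001]
contact_force: [0.3, -2.6, -1.8]
opening: 0.161
```

```bash
python3 -c "
from h import *
gate()"
```

```text
phi 41.23 r 110.1 yaw 42.0 tilt [-0.    -0.003 -1.   ] pos [ 428.1 -329.9  305.8] [ 0.3 -2.6 -1.8] 0.161
```

drive_tool(deltas=[{"x": -7, "y": 0.3, "z": 0, "wx": 0, "wy": 0, "wz": -4}, {"x": -9.6, "y": 0.4, "z": 0, "wx": 0, "wy": 0, "wz": -5}, {"x": -9.6, "y": 0.4, "z": 0, "wx": 0, "wy": 0, "wz": -5}, {"x": -9.6, "y": 0.4, "z": 0, "wx": 0, "wy": 0, "wz": -5}, {"x": -9.6, "y": 0.4, "z": 0, "wx": 0, "wy": 0, "wz": -5}, {"x": -9.6, "y": 0.4, "z": 0, "wx": 0, "wy": 0, "wz": -5}, {"x": 0, "y": 0, "z": 0, "wx": 0, "wy": 0, "wz": 0}])

```text
time_s: 26.05
tool_pos: [398.4, -374.6, 305.8]
tool_rot: [-0.001, 0.815, 0.579, -0.002]
contact_force: [-2.7, -0.5, 1.1]
opening: 0.166
```

```bash
python3 -c "
from h import *
gate()"
```

```text
phi 69.58 r 109.1 yaw 70.8 tilt [-0.003 -0.    -1.   ] pos [ 398.4 -374.6  305.8] [-2.7 -0.5  1.1] 0.166
```

drive_tool(deltas=[{"x": -7.5, "y": 0, "z": 0, "wx": 0, "wy": 0, "wz": -3.5}, {"x": -9.6, "y": 0.3, "z": 0, "wx": 0, "wy": 0, "wz": -5}, {"x": -9.6, "y": 0.3, "z": 0, "wx": 0, "wy": 0, "wz": -5}, {"x": -8, "y": 0.2, "z": 0, "wx": 0, "wy": 0, "wz": -4}, {"x": -4, "y": 0, "z": 0, "wx": 0, "wy": 0, "wz": -2}, {"x": 0, "y": 0, "z": 0, "wx": 0, "wy": 0, "wz": 0}, {"x": 0, "y": 0, "z": 0, "wx": 0, "wy": 0, "wz": 0}])

```text
time_s: 26.92
tool_pos: [392.3, -411.1, 305.9]
tool_rot: [-0.003, 0.709, 0.705, -0.002]
contact_force: [-6.0, -0.2, 0.5]
opening: 0.167
```

```bash
python3 -c "
from h import *
gate()"
```

```text
phi 89.16 r 108.5 yaw 89.7 tilt [-0.007  0.001 -1.   ] pos [ 392.3 -411.1  305.9] [-6.  -0.2  0.5] 0.167
```

drive_tool(deltas=[{"x": -2, "y": -1.2, "z": 0, "wx": 0, "wy": 0, "wz": -1}, {"x": -0.5, "y": 0, "z": 0, "wx": 0, "wy": 0, "wz": 0}, {"x": 0, "y": 0, "z": 0, "wx": 0, "wy": 0, "wz": 0}, {"x": 0, "y": 0, "z": 0, "wx": 0, "wy": 0, "wz": 0}, {"x": 0, "y": 0, "z": 0, "wx": 0, "wy": 0, "wz": 0}])

```text
time_s: 27.55
tool_pos: [392.0, -413.0, 305.8]
tool_rot: [-0.002, 0.704, 0.71, -0.002]
contact_force: [-1.9, 0.3, -0.7]
opening: 0.165
```

Run:
```python
from h import *
gate()
p,d=bot.grab_frame("wrist");cv2.imwrite("pics/w12.png",p)
p,d=bot.grab_frame("top");cv2.imwrite("pics/t12.png",cv2.resize(p[170:310,130:430],None,fx=2.6,fy=2.6,interpolation=cv2.INTER_CUBIC))
p,d=bot.grab_frame("scene");cv2.imwrite("pics/s12.png",p)
```

```text
phi 90.17 r 108.7 yaw 90.5 tilt [-0.006  0.    -1.   ] pos [ 392.  -413.   305.8] [-1.9  0.3 -0.7] 0.165
```

View pics/w12.png

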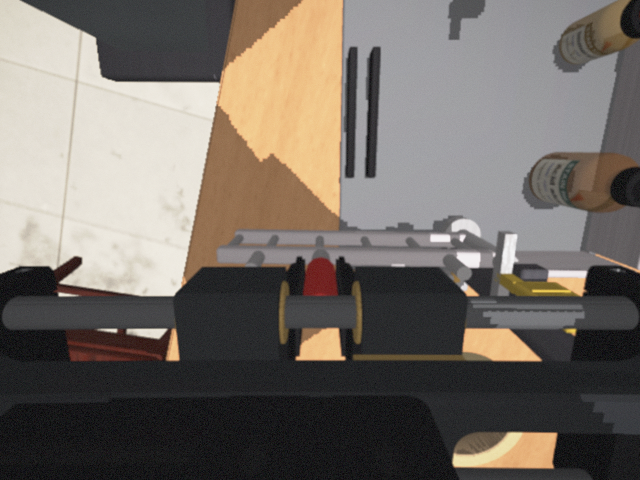

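View pics/t12.png

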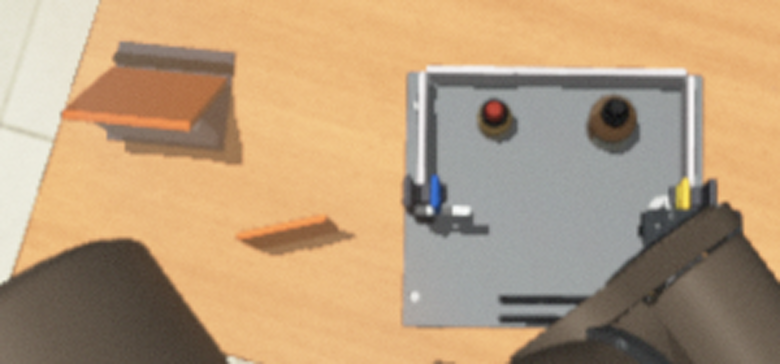

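View pics/s12.png

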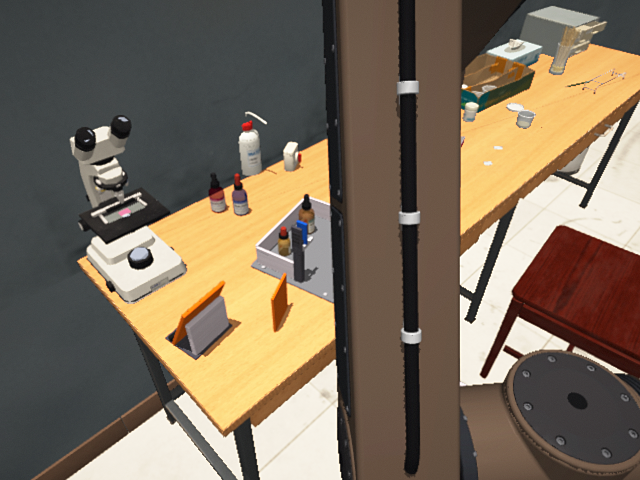

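The wrist view shows the gate leaf square to the front at (220–480,245), with the red post between the pads at (320,280). The top view shows the shield still leaning on the rest and both tabs pushed in.

```bash
python3 -c "
from h import *
gate();print(bot.hand_in())"
```

```text
phi 90.17 r 108.7 yaw 90.5 tilt [-0.006  0.    -1.   ] pos [ 392.  -413.   305.8] [-2.2  0.5 -0.7] 0.159
the job is handed in; nothing more can be done
None
```

The carrier is open. The large orange shield is leaning on the rest and let go, both catches are squeezed in (yellow first, then blue), and the gripper is holding the gate wide by its red post. I handed the job in at about 28 s of the 72 s allowed.

- **Shield:** I lowered it at about 25° until it touched the base, then released it. The last top and scene views show it still leaning on the upright. Its foot is on the base between the upright and the lip, but I did not measure how close it is to the lip.
- **Catches:** The fingers closed to about 25.5 mm on each, against 26 mm nominal for fully in. The gate then came free with little force.
- **Gate:** From the tool pose it stands at about 90° to the carrier's front, well past the detent. The opening reads about 15.5 mm on the 16 mm post, and the force at the tool is about 2 N.
- **Left alone:** The bottles and the small look-alike shield have not moved in the last views. I did not touch the tape or the lighter, but neither is clearly visible in those views.

**Disagreements:**
- The top and wrist cameras put the carrier about 2–3 mm apart. I went with the wrist camera, and the finger contacts agreed with it to about 1–2 mm.
- The last radius to the hinge measured 108.7 mm against the given 110 mm, so the angle could be off by about 1°.

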